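Fit the key and the belt pulley to a saw arbor

TASK

Lay the long key in the slot of the saw arbor and press it down until it beds fully on the slot's floor, then let go of it. After that take the belt pulley from its saddle and slide it onto the shaft, keyway over the key, until its rim-side face is fully home against the shaft's shoulder, and leave it there. Both are snug push fits: go by feel with light hand pressure, no ramming (never over 50 N), and leave the other things on the bench alone.

Things in the scene. Friction and masses are not known exactly. Their poses are not given: they have to be found in the camera images.
- arbor_frame: Saw-arbor unit, fixed: grey base 190 x 258 x 30 mm with two green pillow blocks (123 mm tall) carrying a steel shaft, its axis level, 78 mm above the bench. Origin on the bench under the shaft's shoulder; +y runs along the shaft into the bearings, so the free end for the pulley points to -y; z up. The shaft turns stiffly in its greased seals (about 0.4 N m) and stays where it is left.
- shoulder (a point): Fixed point on the shaft axis in the plane of the shoulder (collar 44 mm across) where the 32 mm pulley seat begins; axes as the frame's: y along the shaft into the bearings, z up. The seat runs from y = 0 to its free end at y = -62 mm, the last 3.5 mm chamfered to 25 mm. The pulley is home when its origin is here.
- slot_axis (a point): Fixed point on the shaft axis under the middle of the key slot, 30.8 mm from the shoulder; axes as the frame's. Slot cut lengthwise in the shaft's upper side: 41.2 mm long, 11 mm wide, 5 mm deep (floor 11 mm from the axis), both ends round. The shaft's angle is not measured: the slot faces up to within 26 degrees either way, to be seen or felt for.
- key: The long key: steel bar with round ends, 10 mm wide (x), 40 mm long (y), 8 mm high (z), 24 g, lying flat on the plywood offcut. Origin: its centre. It drops 2 mm into the slot, then is a push fit that takes about 10 N to press onto the floor. Bedded, it is square to the slot, its centre 15 mm from the shaft axis, and stands 3 mm out of the shaft.
- short_key: Spare key of another size, 8 mm wide, 24 mm long, 7 mm high, also on the offcut; not for this slot, stays where it is. Origin: its centre.
- pulley: Two-groove aluminium belt pulley, 0.36 to 0.59 kg, standing on its rim in the saddle, bore level and 55 mm above the bench, keyway up. Origin on the bore axis in the flat rim-side face; y along the bore, z towards the keyway. Rim 80 mm diameter from y = -34 mm to 0, boss from -66 to -34 mm. Bore 33.2 mm, right through; keyway 11.2 mm wide, its roof 20.6 mm from the axis.
- boss (a point): Point on the pulley's bore axis at y = -50 mm, in the middle of the smooth boss, 54 mm diameter and 32 mm long, by which to grip it. Same axes as the pulley. The bore slips freely over the shaft end, then the keyway grips the key: the last 34 mm of the slide drag with about 10 N, up to the hard stop at the shoulder. Over 50 N damages the fits.
- saddle: Wooden saddle, fixed, 132 mm (x) by 36 mm (y, from -35 to +1 mm) and 40 mm tall, with two 45 degree slopes that hold the pulley's rim. Origin on the bench under the pulley's origin at the start; the boss overhangs to -y.
- offcut: Plywood offcut, fixed, 100 x 160 x 28 mm, on which the keys lie. Origin: centre of its underside.
- mug: White mug, 95 mm tall; leave alone. Origin: centre of its underside.
- hammer: Hammer lying on the bench; leave alone.
- glue: Yellow glue bottle, 170 mm tall; leave alone.

How it is judged:
By the outcome, as a careful person would: the job done as asked, in the order asked, and still so for the second after the job is handed in, with the robot touching nothing.
It also fails if it takes over 72 s, if anything falls off the work surface, if the arm or the gripper's body presses on something with over 40 N, if the wrist force passes 120 N, or if a joint passes its speed limit or range.

ROBOT

A 6-joint arm with a two-finger parallel gripper is mounted at the origin on the work surface. World frame = base frame: x ahead of the robot, y to its left, z up, the work surface at z = 0. Lengths are in m, angles in rad, forces in N, time in s.
With the tool pointing down it reaches from about 0.35 to 0.775 m from the base axis. Payload 7.3 kg.
Tool frame: the origin (TCP) lies at the very end of the fingers, on their centre line; the grasp point (between the pads) lies 19 mm behind it; z points along the fingers, y is the line along which they close (so a half turn about z gives the same grasp; the last joint's range is limited). The gripper opens to 92 mm and grips with 3 to 60 N. Pads are 19 mm wide; open, the fingers measure 130 mm over their backs; the gripper's body (75 mm by 190 mm) begins 47 mm behind the grasp point.
Start: joints at [-1.451, 0.342, 1.524, -0, 1.275, -0.146], TCP at [0.138, -0.507, 0.227] pointing down, gripper open.
Joint ranges: [-2.53, 2.53], [-0.77, 2.02], [0.04, 2.7], [-1, 4.14], [0.28, 2.66], [-3.11, 3.11]. Speed limits (rad/s): [2.57, 2.57, 3.14, 3.14, 3.14, 3.14].

INTERFACE

Orientations are given as [roll, pitch, yaw] about the fixed x, y, z axes, in that order (R = Rz(yaw) Ry(pitch) Rx(roll)).
In Python, from cell import robot gives the robot as it stands. The module is installed in compiled form; this text tells all that it offers.
- The arm moves only by the tool arm_command, never from a script. Its argument "moves" is a list of rows, each a list of 3 entries, a list of its own where there are three numbers: the shift along the tool's x, y, z in m, then the turn, a rotation vector about the tool's x, y, z in rad, then the finger opening in m, from 0 to 0.0918. In form: [[[dx, dy, dz], [ax, ay, az], claw], ...]. A call has exactly 5 rows; each row is the pose to reach, as a shift and turn from the pose commanded when the call began, along the tool's axes at that moment; what a row does not reach only later rows make up. A row lasts 1/10 s, in which the tool goes at most 50 mm and 8.59 degrees, less where a joint would pass 70% of its speed; a pose out of reach is approached as far as the arm can. A call with a gripper value outside its range is refused whole. The fingers move at their own pace and stop on an object; "squeeze" is the grip in N (left out, the last holds). Time passes only in rows, so rows that repeat a pose let the fingers close, or fill a call up. It gives the time, the measured TCP pose, the force, the opening and the grip force at its end, in the units of the state.
- robot.observe(): the state, without advancing time (a new reading comes with each control period).
- robot.read_camera(name): name is "scene" or "top" or "wrist"; returns the picture (400x640x3 uint8, red, green, blue); there is no depth.
- robot.camera_model(name): a dict with "fx", "fy", "cx", "cy" (pixels), "R" (3x3) and "t" (3): a world point X has camera coordinates R X + t. Camera axes: x right, y down, z forward; pixel columns grow to the right and rows downward; lengths in m; the calibration is good to about 2 mm. A picture is of the moment at which its call begins: read the wrist's pose just before it. camera_model takes no time and is no camera call; for the wrist camera it gives the pose at the moment of the call.
- robot.hand_in(): hands the job in; it is judged then, once.
The state is a dict: "time": time; "qpos": joint angles; "qvel": joint speeds; "joint_efforts": joint torques, N m; "tool_pos": TCP position; "tool_rot": TCP orientation; "contact_force": force on the tool from outside, world axes, zero at the start; "torque": the same for the moment, N m; "opening": finger opening in m; "grip_force": force on a finger pad.
Only numpy, scipy, OpenCV 4.12 (cv2) and the standard library are available. Lean on these libraries where they do the work, as an engineer would, in place of code of your own. Each camera call takes 0.05 s, during which the arm holds its last target. There are 200 camera calls.

## Working session

There is one attempt and no reset: what is moved stays moved. The work goes in short steps, Python scripts to look and compute and a tool call to move; the robot and the scene stay as the last step left them, time stands still between calls to the robot, and variables do not carry over. Pictures are saved under pics/ and viewed, at most 10 in all, crops included, and the job is handed in when it is done.

Besides the shell and the picture viewer there is one more tool, called after "Request:" as a command line: name --argument value ..., lists and objects as JSON in quotes. arm_command: Moves the arm, as the interface text tells. Its arguments: {"type":"object","properties":{"moves":{"type":"array"},"squeeze":{"type":"number"}},"required":["moves"]}

```bash
mkdir -p pics
python3 - <<'E'
from cell import robot
import cv2,numpy as np
o=robot.observe();print(o)
for n in("scene","top"):
    im=robot.read_camera(n);cv2.imwrite(f"pics/{n}0.png",im[:,:,::-1]);m=robot.camera_model(n);print(n,m)
E
```

```text
{'time': 0.0, 'qpos': array([-1.45104295e+00,  3.42676823e-01,  1.52500968e+00, -3.01368869e-05,
        1.27536692e+00, -1.45964119e-01]), 'qvel': array([-0.00105316, -0.00067664,  0.00022773,  0.00064129, -0.00175189,
       -0.00046386]), 'joint_efforts': array([ 8.73246427e-04, -4.31241417e+01, -2.44219798e+01,  7.18881330e-02,
        5.59620315e-02, -1.31634051e-04]), 'tool_pos': array([ 0.1378488 , -0.50616941,  0.22607133]), 'tool_rot': array([-3.14014323e+00, -1.83951488e-04,  2.65726154e-01]), 'contact_force': array([ 0.09520677,  0.41031869, -0.74804904]), 'torque': array([-0.02529712,  0.01468587, -0.04945162]), 'grip_force': 0.0, 'opening': 0.09151341612365724}
scene {'fx': 410.9306854995218, 'fy': 410.9306854995218, 'cx': 321.015481407923, 'cy': 202.45208831667043, 'R': array([[-0.05345001,  0.99856906, -0.00171127],
       [ 0.68394363,  0.03536043, -0.7286774 ],
       [-0.72757419, -0.04011822, -0.68485497]]), 't': array([ 0.02874007, -0.32381922,  1.42089063])}
top {'fx': 428.14334585105246, 'fy': 428.14334585105246, 'cx': 314.63814078354295, 'cy': 195.3227530696233, 'R': array([[ 0.00479962, -0.99993437,  0.01040281],
       [-0.98994313, -0.00622198, -0.14132901],
       [ 0.14138446, -0.00961987, -0.98990802]]), 't': array([-0.02257328,  0.54386347,  1.03220717])}
```

View pics/scene0.png

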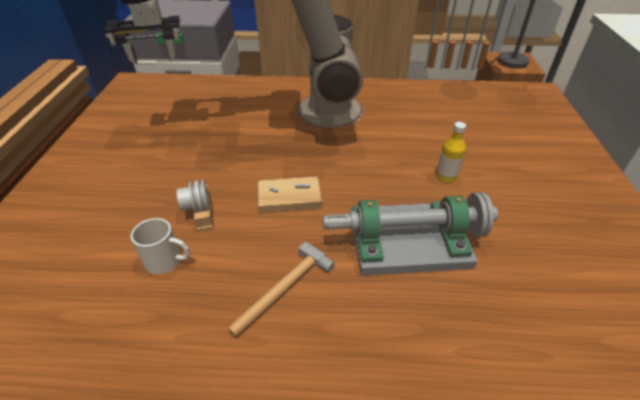

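View pics/top0.png

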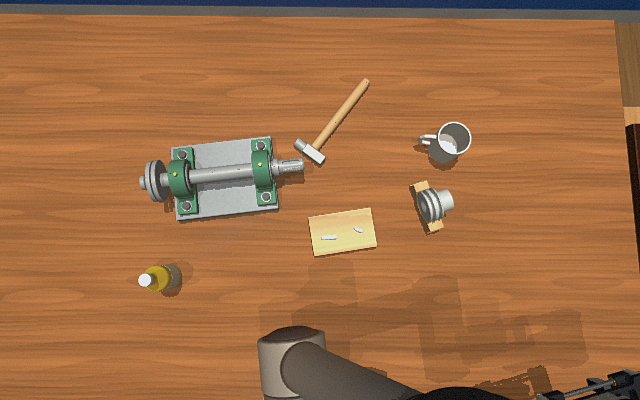

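The scene view shows the key at about (302,187), the short key at (273,190), the pulley at (195,197) and the shaft's free end at (325,222). In the top view the key is at (328,237), the short key at (359,230), the shaft end at (303,165) and the pulley boss at (447,202).

```bash
cat > h.py <<'E'
from cell import robot
import cv2,numpy as np
from scipy.spatial.transform import Rotation as Ro
def ray(m,p):
    d=np.array([(p[0]-m['cx'])/m['fx'],(p[1]-m['cy'])/m['fy'],1.]); R=np.array(m['R']);return -R.T@m['t'],R.T@d
def onz(m,p,z):
    c,d=ray(m,p);return c+d*(z-c[2])/d[2]
def tri(obs):
    A=np.zeros((3,3));b=np.zeros(3);L=[]
    for m,p in obs:
        c,d=ray(m,p);d=d/np.linalg.norm(d);P=np.eye(3)-np.outer(d,d);A+=P;b+=P@c;L.append((P,c))
    x=np.linalg.solve(A,b);return x,[np.linalg.norm(P@(x-c))*1e3 for P,c in L]
def proj(m,X):
    c=np.array(m['R'])@X+m['t'];return np.array([m['fx']*c[0]/c[2]+m['cx'],m['fy']*c[1]/c[2]+m['cy']])
def pose():
    o=robot.observe();return np.array(o['tool_pos']),Ro.from_euler('xyz',o['tool_rot'])
def goto(p,rpy):
    """shift in tool axes, rotvec in tool axes from present pose"""
    q,R=pose();T=Ro.from_euler('xyz',rpy)
    print('shift',np.round(R.inv().apply(np.array(p)-q),4),'turn',np.round((R.inv()*T).as_rotvec(),4))
def shot(n,f):
    m=robot.camera_model(n);im=robot.read_camera(n)[:,:,::-1].copy();cv2.imwrite(f'pics/{f}.png',im);np.savez(f'pics/{f}.npz',**m);return m,im
E
python3 - <<'E'
from h import *
np.set_printoptions(precision=4,suppress=True)
mt=robot.camera_model('top');ms=robot.camera_model('scene');mw=robot.camera_model('wrist')
im=cv2.imread('pics/top0.png');hsv=cv2.cvtColor(im,cv2.COLOR_BGR2HSV)
sc=cv2.imread('pics/scene0.png');hs=cv2.cvtColor(sc,cv2.COLOR_BGR2HSV)
def blobs(h,x0,x1,y0,y1):
    g=((h[:,:,1]<90)&(h[:,:,2]>90)).astype(np.uint8)[y0:y1,x0:x1]
    n,l,s,c=cv2.connectedComponentsWithStats(g)
    for i in range(1,n):
        if s[i,4]>5: print(s[i],c[i]+[x0,y0])
print('top');blobs(hsv,310,375,212,252)
print('scene');blobs(hs,262,318,181,198)
for n,a,b in(('key',(328,237.5),(302,187)),('short',(359,230),(273,190)),('shaftend',(303,165),(325,222)),('boss end',(452,201),(180,198))):
    print(n,*tri([(mt,a),(ms,b)]))
print(onz(mt,(300,165),.078),onz(mt,(190,177),.078))
p,R=pose();C=-np.array(mw['R']).T@mw['t'];print('wristcam in tool',R.inv().apply(C-p),R.inv().as_matrix()@np.array(mw['R']).T,mw['fx'])
E
```

```text
top
[58  0  4  4  7] [369.5714 213.5714]
[52 11  7  4  8] [365.25  224.625]
[   1   10   64   30 1118] [342.9347 238.5921]
scene
[32  2 16  5 74] [302.0811 185.    ]
[ 7  5  9  6 36] [273.3056 188.8056]
key [ 0.4399 -0.0547  0.0219] [np.float64(0.9436347459189043), np.float64(0.9436347459188897)]
short [ 0.4588 -0.1307  0.0246] [np.float64(0.6830598144820511), np.float64(0.6830598144820559)]
shaftend [0.6139 0.0114 0.072 ] [np.float64(1.7888176225896883), np.float64(1.7888176225896728)]
boss end [ 0.529  -0.3545  0.0511] [np.float64(4.972564195750371), np.float64(4.972564195750317)]
[0.6127 0.0168 0.078 ] [0.5812 0.2822 0.078 ]
wristcam in tool [ 0.0771 -0.0001 -0.1581] [[-0.0008 -0.9581 -0.2864]
 [ 1.     -0.0006 -0.0007]
 [ 0.0006 -0.2864  0.9581]] 360.01853913181935
```

Run:
```python
from h import *
goto([0.49,-0.27,0.25],[np.pi,0,1.69])
```

```text
shift [ 0.4018 -0.1354 -0.0236] turn [-1.0000e-03 -1.1000e-03 -1.4242e+00]
```

Request:
arm_command --moves '[[[0.04, -0.014, -0.005], [0, 0, -0.142], 0.03], [[0.08, -0.027, -0.01], [0, 0, -0.284], 0.03], [[0.12, -0.041, -0.015], [0, 0, -0.426], 0.03], [[0.16, -0.054, -0.02], [0, 0, -0.568], 0.03], [[0.2, -0.068, -0.024], [0, 0, -0.71], 0.03]]'

```text
time: 0.6
tool_pos: [0.3142, -0.3873, 0.2507]
tool_rot: [-3.141, -0.0, 0.981]
contact_force: [0.2, -0.0, -0.2]
opening: 0.0563
grip_force: 0.0
```

Run:
```python
from h import *
goto([0.49,-0.27,0.25],[np.pi,0,1.69])
```

```text
shift [0.1952 0.081  0.0007] turn [-2.000e-04 -2.000e-04 -7.087e-01]
```

Request:
arm_command --moves '[[[0.04, 0.016, 0], [0, 0, -0.142], 0.03], [[0.08, 0.032, 0], [0, 0, -0.284], 0.03], [[0.12, 0.048, 0], [0, 0, -0.426], 0.03], [[0.16, 0.065, 0], [0, 0, -0.568], 0.03], [[0.195, 0.081, 0], [0, 0, -0.709], 0.03]]'

```text
time: 1.1
tool_pos: [0.4908, -0.2707, 0.2504]
tool_rot: [-3.141, -0.0, 1.691]
contact_force: [-0.1, -3.0, -0.4]
opening: 0.0303
grip_force: 0.0
```

Run:
```python
from h import *
shot('wrist','w1')
goto([0.46,-0.04,0.20],[np.pi,0,1.69])
```

```text
shift [ 0.2302 -0.0049  0.0506] turn [ 0.0027 -0.002   0.0113]
```

View pics/w1.png

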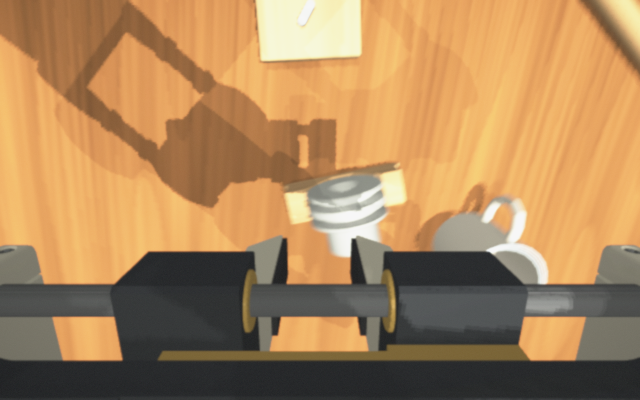

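The wrist view shows the pulley rim at about (347,195), with the saddle behind it and the boss at (353,240) between the fingertips. The short key is at (306,10) on the offcut. Objects show best about 60 mm ahead of the TCP, so I'll stop short of the key.

Request:
arm_command --moves '[[[0.04, 0, 0.015], [0, 0, 0], 0.03], [[0.08, 0, 0.03], [0, 0, 0], 0.03], [[0.12, 0, 0.05], [0, 0, 0], 0.03], [[0.145, 0.015, 0.07], [0, 0, 0], 0.03], [[0.145, 0.02, 0.08], [0, 0, 0], 0.03]]'

```text
time: 1.65
tool_pos: [0.4921, -0.1229, 0.1692]
tool_rot: [-3.139, -0.002, 1.687]
contact_force: [-0.9, -0.2, 0.1]
opening: 0.03
grip_force: 0.0
```

Run:
```python
from h import *
shot('wrist','w2')
print(pose()[0])
```

```text
[ 0.49244855 -0.12436071  0.16818434]
```

View pics/w2.png

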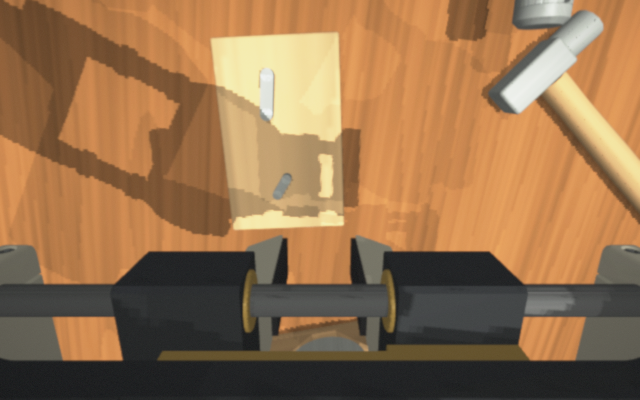

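The wrist view shows the key from (267,68) to (265,121), its lower end in shadow. The short key is at (283,186), and the shaft end at (542,10) top right.

Run:
```python
from h import *
np.set_printoptions(precision=4,suppress=True)
mt=robot.camera_model('top');ms=robot.camera_model('scene');m=dict(np.load('pics/w2.npz'))
im=cv2.imread('pics/w2.png');h=cv2.cvtColor(im,cv2.COLOR_BGR2HSV)
r=h[55:135,245:290]
g=((r[:,:,1]<75)|((r[:,:,0]>40)&(r[:,:,0]<160))).astype(np.uint8)
n,l,s,c=cv2.connectedComponentsWithStats(g);i=1+np.argmax(s[1:,4]);print(s[i],c[i]+[245,55])
cn=cv2.findContours((l==i).astype(np.uint8),cv2.RETR_EXTERNAL,cv2.CHAIN_APPROX_NONE)[0][0].reshape(-1,2)+[245.,55.]
P=np.array([onz(m,p,.036)[:2] for p in cn]).astype(np.float32);print(cv2.minAreaRect(P*1000))
for z in (.036,):
  print(onz(m,(267,69),z),onz(m,(265.5,120),z))
# wrist+top+scene heights
print(tri([(m,c[i]+[245,55]),(mt,(328,237.5))]),tri([(m,c[i]+[245,55]),(ms,(302.5,185.5))]))
# offcut corners far
for p in [(212,39),(337,33),(343,221),(235,229)]: print(onz(m,p,.028), proj(mt,onz(m,p,.028)))
```

```text
[   0    0   43   74 2136] [265.3633  85.2458]
((441.86798095703125, -52.946044921875), (32.6119270324707, 54.63948059082031), 3.3100600242614746)
[ 0.4414 -0.0362  0.036 ] [ 0.4431 -0.0746  0.036 ]
(array([ 0.4399, -0.0508,  0.0311]), [np.float64(2.5920932990627246), np.float64(2.5920932990627126)]) (array([ 0.4402, -0.0512,  0.0279]), [np.float64(2.9038974918542486), np.float64(2.903897491854265)])
[ 0.3966 -0.0191  0.028 ] [314.1156 254.8177]
[ 0.4915 -0.0038  0.028 ] [308.2076 216.5943]
[ 0.5167 -0.1551  0.028 ] [368.3166 206.972 ]
[ 0.422  -0.1738  0.028 ] [376.3297 244.8193]
```

Run:
```python
from h import *
goto([0.4423,-0.1,0.09],[np.pi,0,1.615])
```

```text
shift [ 0.0299 -0.0467  0.0784] turn [-0.0031 -0.0017  0.072 ]
```

Request:
arm_command --moves '[[[0.01, -0.016, 0.025], [0, 0, 0.036], 0.03], [[0.02, -0.035, 0.05], [0, 0, 0.072], 0.03], [[0.03, -0.0467, 0.0784], [-0.003, -0.002, 0.072], 0.03], [[0.03, -0.0467, 0.0784], [-0.003, -0.002, 0.072], 0.03], [[0.03, -0.0467, 0.0784], [-0.003, -0.002, 0.072], 0.03]]'

```text
time: 2.2
tool_pos: [0.4439, -0.1027, 0.0931]
tool_rot: [3.138, 0.003, 1.612]
contact_force: [0.6, 0.6, 0.8]
opening: 0.0299
grip_force: 0.0
```

Run:
```python
from h import *
m,im=shot('wrist','w3')
cv2.imwrite('pics/w3c.png',cv2.resize(im[60:300,200:440],None,fx=2.5,fy=2.5))
print(pose()[0])
```

```text
[ 0.44477725 -0.10296736  0.09367382]
```

View pics/w3c.png

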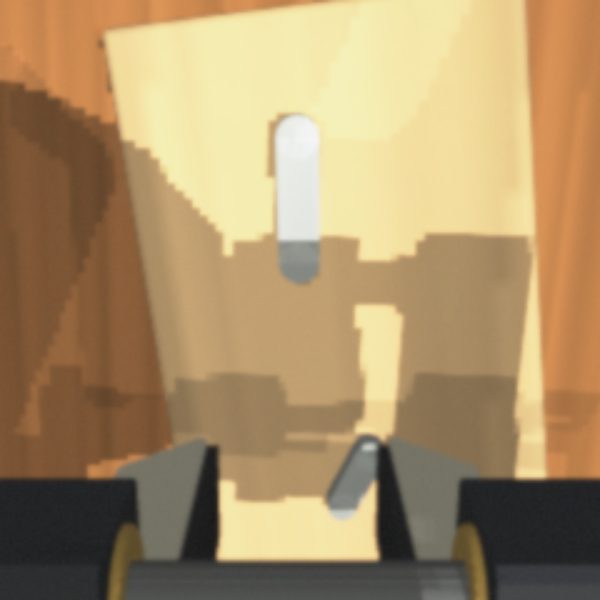

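The crop shows the key from (298,113) to (299,281), aligned with the fingers. The short key is at (355,478).

Run:
```python
from h import *
np.set_printoptions(precision=4,suppress=True)
m2=dict(np.load('pics/w2.npz'));m=dict(np.load('pics/w3.npz'))
f=lambda u,v:(200+u/2.5-.3,60+v/2.5-.3)
a=onz(m,f(298,113),.036);b=onz(m,f(299.5,280),.036);print(a,b,(a+b)/2,np.linalg.norm(a-b),np.arctan2(*(a-b)[[1,0]]))
print('width',onz(m,f(276,190),.036)-onz(m,f(320,190),.036))
print('tri ends',tri([(m2,(267,68.5)),(m,f(298,113))]),tri([(m2,(265.5,120.5)),(m,f(299,280))]),'corner',tri([(m2,(212,39)),(m,f(106,33))]))
p,R=pose();print(R.inv().apply((a+b)/2-p)); print(robot.observe()['tool_rot'])
goto([*((a+b)/2)[:2],.07],[np.pi,0,1.615])
```

```text
[ 0.441  -0.0347  0.036 ] [ 0.443  -0.0743  0.036 ] [ 0.442  -0.0545  0.036 ] 0.03965959036226234 1.6206887239100818
width [-0.0104 -0.0004  0.    ]
tri ends (array([ 0.4408, -0.0353,  0.0306]), [np.float64(0.4346668715537904), np.float64(0.43466687155380634)]) (array([ 0.4428, -0.0752,  0.0327]), [np.float64(0.17034737761138546), np.float64(0.17034737761146737)]) corner (array([ 0.393 , -0.0182,  0.016 ]), [np.float64(0.1852906679581569), np.float64(0.1852906679581416)])
[ 0.0488 -0.0011  0.0575]
[3.1358 0.0034 1.6121]
shift [ 0.0487 -0.0009  0.0235] turn [ 0.0057  0.0034 -0.0029]
```

```bash
cat >> h.py <<'E'
def cmd():
    p=np.array([0.138,-0.507,0.227]);R=Ro.from_euler('xyz',[np.pi,0,.2658])
    for l in open('moves.txt'):
        v=np.array(l.split(),float)
        if len(v)==6: p=p+R.apply(v[:3]);R=R*Ro.from_rotvec(v[3:])
    return p,R
def goc(p,T):
    q,R=cmd()
    if not isinstance(T,Ro): T=Ro.from_euler('xyz',T)
    print('cmd shift',np.round(R.inv().apply(np.array(p)-q),4),'turn',np.round((R.inv()*T).as_rotvec(),4))
E
cat > moves.txt <<'E'
.2 -.068 -.024 0 0 -.71
.195 .081 0 0 0 -.709
.145 .02 .08 0 0 0
.03 -.0467 .0784 -.003 -.002 .072
E
python3 - <<'E'
from h import *
np.set_printoptions(precision=4,suppress=True)
p,R=cmd();print(p,R.as_euler('xyz'));print([list(np.round(robot.observe()['tool_pos'],4)) for i in range(2)])
goc([.4420,-.0545,.07],[np.pi,0,1.618])
E
```

```text
[ 0.4431 -0.1019  0.0926] [3.1385 0.0019 1.6128]
[[np.float64(0.4448), np.float64(-0.103), np.float64(0.0937)], [np.float64(0.4448), np.float64(-0.103), np.float64(0.0937)]]
cmd shift [0.0475 0.0009 0.0225] turn [ 0.0031  0.0019 -0.0052]
```

Request:
arm_command --moves '[[[0.016, 0, 0.007], [0.001, 0, 0], 0.03], [[0.032, 0, 0.015], [0.003, 0.002, -0.005], 0.03], [[0.0475, 0.0009, 0.0225], [0.003, 0.002, -0.005], 0.03], [[0.0475, 0.0009, 0.045], [0.003, 0.002, -0.005], 0.03], [[0.0475, 0.0009, 0.055], [0.003, 0.002, -0.005], 0.03]]'

```text
time: 2.75
tool_pos: [0.4436, -0.0546, 0.0374]
tool_rot: [3.14, 0.001, 1.618]
contact_force: [0.1, 0.6, 0.3]
opening: 0.0303
grip_force: 0.0
```

Request:
arm_command --moves '[[[0, 0, 0.002], [0, 0, 0], 0.025], [[0, 0, 0.004], [0, 0, 0], 0.025], [[0, 0, 0.005], [0, 0, 0], 0.025], [[0, 0, 0.006], [0, 0, 0], 0.025], [[0, 0, 0.006], [0, 0, 0], 0.025]]'

```text
time: 3.25
tool_pos: [0.4423, -0.0543, 0.0315]
tool_rot: [3.141, 0.0, 1.618]
contact_force: [-0.2, -0.0, -0.4]
opening: 0.0248
grip_force: 0.0
```

Request:
arm_command --moves '[[[0, 0, 0.001], [0, 0, 0], 0.025], [[0, 0, 0.002], [0, 0, 0], 0.025], [[0, 0, 0.003], [0, 0, 0], 0.025], [[0, 0, 0.0035], [0, 0, 0], 0.025], [[0, 0, 0.0035], [0, 0, 0], 0.025]]'

```text
time: 3.75
tool_pos: [0.4421, -0.0541, 0.0282]
tool_rot: [3.141, 0.0, 1.618]
contact_force: [-1.8, 0.1, 9.3]
opening: 0.0248
grip_force: 4.0
```

```bash
cat >>moves.txt <<'E'
.0475 .0009 .055 .003 .002 -.005
0 0 .006 0 0 0
0 0 .0035 0 0 0
E
python3 - <<'E'
from h import *
shot('wrist','w4')
o=robot.observe();print(cmd()[0],o['tool_pos'],o['contact_force'])
E
```

```text
[ 0.44213724 -0.0545366   0.02801333] [ 0.44210682 -0.05413379  0.02823446] [-2.16787204  0.15708856  8.18567265]
```

Request:
arm_command --moves '[[[0, 0, -0.003], [0, 0, 0], 0.02], [[0, 0, -0.0045], [0, 0, 0], 0.012], [[0, 0, -0.0047], [0, 0, 0], 0.005], [[0, 0, -0.0047], [0, 0, 0], 0.005], [[0, 0, -0.0047], [0, 0, 0], 0.005]]' --squeeze 35

```text
time: 4.3
tool_pos: [0.4422, -0.0542, 0.0325]
tool_rot: [3.141, 0.0, 1.618]
contact_force: [0.1, -0.1, 3.4]
opening: 0.0089
grip_force: 35.0
```

Request:
arm_command --moves '[[[0, 0, 0], [0, 0, 0], 0.005], [[0, 0, -0.005], [0, 0, 0], 0.005], [[0, 0, -0.02], [0, 0, 0], 0.005], [[0, 0, -0.05], [0, 0, 0], 0.005], [[0, 0, -0.1], [0, 0, 0], 0.005]]'

```text
time: 4.8
tool_pos: [0.44, -0.0536, 0.1315]
tool_rot: [-3.135, -0.002, 1.618]
contact_force: [1.6, -0.6, -0.4]
opening: 0.0085
grip_force: 35.0
```

```bash
cat >>moves.txt <<'E'
0 0 -.0047 0 0 0
0 0 -.1 0 0 0
E
python3 - <<'E'
from h import *
yaw=np.pi/2+.118
goc([.62,-.08,.19],[np.pi,0,yaw])
E
```

```text
cmd shift [-0.0338  0.1765 -0.0573] turn [ 0.0001 -0.0001 -0.071 ]
```

Run:
```python
from h import *
goc([.615,-.035,.15],[np.pi,0,np.pi/2+.118])
```

```text
cmd shift [ 0.0114  0.1736 -0.0173] turn [ 0.0001 -0.0001 -0.071 ]
```

Request:
arm_command --moves '[[[0, 0.04, -0.015], [0, 0, -0.02], 0.005], [[0, 0.085, -0.0173], [0, 0, -0.04], 0.005], [[0.005, 0.13, -0.0173], [0, 0, -0.06], 0.005], [[0.01, 0.16, -0.0173], [0, 0, -0.071], 0.005], [[0.0114, 0.1736, -0.0173], [0, 0, -0.071], 0.005]]'

```text
time: 5.3
tool_pos: [0.6169, -0.0339, 0.1492]
tool_rot: [3.141, -0.0, 1.69]
contact_force: [-0.1, -0.9, -0.3]
opening: 0.0088
grip_force: 35.0
```

Request:
arm_command --moves '[[[0, 0, 0], [0, 0, 0], 0.005], [[0, 0, 0], [0, 0, 0], 0.005], [[0, 0, 0], [0, 0, 0], 0.005], [[0, 0, 0], [0, 0, 0], 0.005], [[0, 0, 0], [0, 0, 0], 0.005]]'

```text
time: 5.8
tool_pos: [0.6145, -0.0348, 0.1501]
tool_rot: [3.141, 0.0, 1.688]
contact_force: [0.3, 0.0, -0.3]
opening: 0.0089
grip_force: 35.0
```

```bash
cat >>moves.txt <<'E'
.0114 .1736 -.0173 0 0 -.071
E
python3 - <<'E'
from h import *
m,im=shot('wrist','w5');o=robot.observe();print(cmd()[0],o['tool_pos'],o['tool_rot'],o['opening'])
cv2.imwrite('pics/w5c.png',cv2.resize(im[0:280,140:500],None,fx=2.14,fy=2.14,interpolation=cv2.INTER_CUBIC))
E
```

```text
[ 0.61500253 -0.03500512  0.15002576] [ 0.61462044 -0.03477621  0.15008846] [3.14125200e+00 9.56725337e-05 1.68845526e+00] 0.008674550724024399
```

View pics/w5c.png

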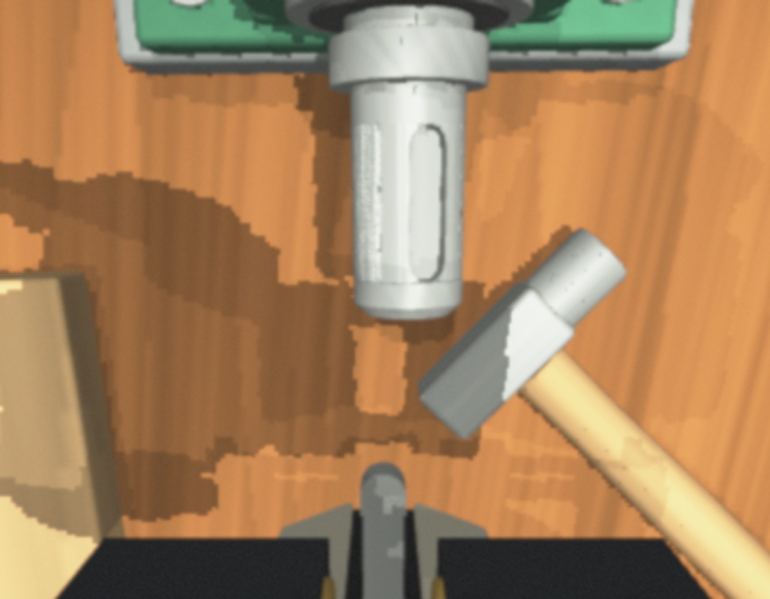

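The crop shows the seat with edges at columns 353 and 464 and its end at row about 318. The collar's edge is at row 85. The slot runs over columns 410–447 and rows 122–283, turned to the right (+x). The key sits well in the fingers, end at (383,465).

Run:
```python
from h import *
im=cv2.imread('pics/w5.png').astype(int)
for v in (65,80,93,105,120): print(v,300,' '.join(str(x) for x in im[v,300:362].mean(1).astype(int)))
for u in (338,341): print('col',u,' '.join(str(x) for x in im[30:152,u].mean(1).astype(int)))
```

```text
65 300 84 86 88 94 106 126 145 155 176 201 201 194 191 190 201 223 232 224 213 209 208 209 211 213 218 226 233 235 235 239 240 230 218 217 221 222 225 224 223 222 221 221 221 219 209 158 113 124 171 194 195 192 183 174 165 153 141 133 129 128 128 126
80 300 91 93 95 98 107 127 142 157 174 194 194 192 199 197 203 224 233 223 209 206 209 210 212 214 219 226 234 236 235 238 235 226 221 222 223 224 225 225 224 224 223 221 221 221 219 206 157 129 157 187 196 191 181 174 166 156 144 135 129 131 137 141
93 300 100 104 107 108 109 121 141 165 176 195 198 201 205 201 212 228 232 221 208 208 210 211 213 215 219 227 234 236 235 238 236 224 216 219 224 224 226 225 225 224 223 221 221 221 213 172 128 129 168 191 196 191 182 174 166 153 144 142 142 143 144 147
105 300 107 108 108 106 107 115 134 153 169 180 186 193 201 205 208 217 227 225 215 209 210 211 213 215 219 225 233 235 235 236 229 216 218 222 224 226 226 226 225 224 224 223 223 222 215 181 138 134 170 191 195 189 181 173 168 154 142 143 145 147 147 150
120 300 100 99 97 95 99 109 127 150 172 178 175 180 201 216 223 228 235 227 213 209 210
[... 451 characters left out ...]
4 225 225 225 225 226 225 225 226 225 226 225 226 225 225 225 226 226 226 226 224 220 218 218 218 217 218 218 218 216 207 161 152 191 220 224 225 225 224 223 222 221 219 219 213 184 166 162 159 142 104 82 76
col 341 215 215 215 214 209 188 137 125 166 181 188 198 204 207 207 209 215 217 217 217 217 217 217 217 217 217 213 185 133 113 150 203 218 220 220 221 220 221 221 221 221 222 221 221 221 221 220 221 221 221 221 222 222 222 222 221 222 222 222 223 222 222 223 221 222 222 222 223 222 223 223 223 223 223 223 223 223 223 223 223 223 223 224 224 224 224 223 224 224 224 222 218 215 215 215 215 215 212 200 169 132 143 182 205 211 210 210 211 210 212 211 211 209 198 174 162 156 150 125 94 77 75
```

```bash
cat > shaft.py <<'E'
from h import *
from scipy.optimize import least_squares
np.set_printoptions(precision=4,suppress=True)
m=dict(np.load('pics/w5.npz'));im=cv2.imread('pics/w5.png')
s=cv2.cvtColor(im,cv2.COLOR_BGR2HSV)[:,:,1].astype(float)
rays=[]
for v in range(60,128,4):
    r=s[v,290:375];g=np.where(r<60)[0]
    l=g[0];k=g[-1]
    l=l-1+(r[l-1]-60)/(r[l-1]-r[l]) ; k=k+(60-r[k])/(r[k+1]-r[k])
    if v in(60,92,124): print(v,290+l,290+k)
    rays+=[(290+l,v),(290+k,v)]
def f(q,z=None):
    z=q[2] if z is None else z
    P=np.array([q[0],.045,z]);D=np.array([-np.sin(q[1]),np.cos(q[1]),0]);o=[]
    for p in rays:
        c,d=ray(m,p);n=np.cross(d,D);o.append(abs(n@(P-c))/np.linalg.norm(n)-.016)
    return o
a=least_squares(f,[.61,.118,.078],x_scale=[.01,.1,.01],loss='soft_l1',f_scale=.0005);print('free z',a.x,a.cost)
b=least_squares(f,[.61,.118],x_scale=[.01,.1],args=(.078,));print('z .078',b.x,b.cost)
x0,ps=b.x;P=np.array([x0,.045,.078]);D=np.array([-np.sin(ps),np.cos(ps),0]);X=np.array([D[1],-D[0],0])
def cyl(p,r):
    c,d=ray(m,p);e=c-P;e_=e-D*(e@D);d_=d-D*(d@D)
    A,B,C=d_@d_,2*e_@d_,e_@e_-r*r;t=(-B-np.sqrt(B*B-4*A*C))/(2*A);Q=c+t*d
    return (Q-P)@D,np.degrees(np.arctan2((Q-P)@X,Q[2]-.078))
for v in(80,93,105): 
    l,r=cyl((331.2,v),.016),cyl((348.3,v),.016);print('rim',l,r,(l[1]+r[1])/2)
t,bt=cyl((339.7,57.2),.016),cyl((339.7,131.7),.016);print('slot ends',t,bt,'len',t[0]-bt[0],'mid',P+D*(t[0]+bt[0])/2)
print('slot mid from collar:', P+D*cyl((331,36.5),.022)[0],' end',P+D*cyl((331,148),.0125)[0])
E
python3 shaft.py
```

```text
60 303.5820895522388 356.6666666666667
92 304.57377049180326 355.921568627451
124 304.85714285714283 355.1973684210526
free z [0.6118 0.1242 0.075 ] 7.386461293257384e-08
z .078 [0.6117 0.1241] 7.84988502745657e-07
rim (np.float64(0.002469341438760179), np.float64(0.419641420688646)) (np.float64(0.002470586264340105), np.float64(39.106365852210956)) 19.763003636449803
rim (np.float64(-0.004616727540837293), np.float64(0.48940204520058184)) (np.float64(-0.00473629548844309), np.float64(39.69037524711507)) 20.089888646157828
rim (np.float64(-0.01128395028695714), np.float64(0.5550425289683226)) (np.float64(-0.01152353463878998), np.float64(40.245727923919645)) 20.400385226443984
slot ends (np.float64(0.014589830113224922), np.float64(17.68916809261646)) (np.float64(-0.02671031312502745), np.float64(19.199929039017835)) len 0.041300143238252374 mid [0.6124 0.039  0.078 ]
slot mid from collar: [0.6086 0.0693 0.078 ]  end [0.6162 0.0085 0.078 ]
```

```bash
cat >> shaft.py <<'E'
th=np.radians(20.);
n=np.cos(th)*np.array([0,0,1])+np.sin(th)*X
M=np.array([.6124,.039,.078])
RT=Ro.from_matrix(np.column_stack([D,np.cross(-n,D),-n]))
E
cat > a.py <<'E'
from shaft import *
q,R=cmd()
im5=im.astype(int)
for v in(225,235): print(v,300,' '.join(str(x) for x in im5[v,300:340].mean(1).astype(int)))
print('col319 from 200',' '.join(str(x) for x in im5[205:235,319].mean(1).astype(int)))
for p in [(319,216.8),(309.5,228),(329,228)]: print('keytop in tool',R.inv().apply(onz(m,p,.1535)-q))
print(X,D)
for r in(.030,): goc(M+r*n,RT)
E
python3 a.py|tail -8
```

```text
225 300 131 131 131 131 131 131 133 131 119 101 98 106 110 112 113 117 131 137 138 138 139 138 138 137 139 136 129 115 104 118 132 135 136 136 138 137 137 135 134 134
235 300 126 122 121 122 124 130 136 135 124 114 112 110 111 110 110 110 110 109 118 138 147 150 149 142 138 141 146 146 142 140 137 136 135 132 128 130 128 131 135 136
col319 from 200 97 90 97 122 132 134 135 135 133 133 123 108 97 97 97 99 112 130 138 139 138 137 138 136 136 136 137 136 136 136
keytop in tool [ 0.0216 -0.0009 -0.0035]
keytop in tool [ 0.0161 -0.0052 -0.0035]
keytop in tool [ 0.0161  0.0038 -0.0035]
[0.9923 0.1238 0.    ] [-0.1238  0.9923  0.    ]
cmd shift [0.0739 0.0164 0.0438] turn [ 0.3491 -0.0012 -0.006 ]
```

```bash
cat >> shaft.py <<'E'
M=M+.0008*X+.0004*D
E
python3 - <<'E' | tail -1
from shaft import *
goc(M+.026*n,RT)
E
```

```text
cmd shift [0.0743 0.0158 0.0476] turn [ 0.3491 -0.0012 -0.006 ]
```

Request:
arm_command --moves '[[[0.015, 0.003, 0], [0.07, 0, -0.001], 0.005], [[0.035, 0.006, 0.005], [0.15, 0, -0.002], 0.005], [[0.055, 0.012, 0.02], [0.25, 0, -0.004], 0.005], [[0.0743, 0.0158, 0.035], [0.3491, -0.0012, -0.006], 0.005], [[0.0743, 0.0158, 0.0476], [0.3491, -0.0012, -0.006], 0.005]]'

```text
time: 6.35
tool_pos: [0.622, 0.0438, 0.0985]
tool_rot: [-2.787, -0.001, 1.698]
contact_force: [-0.9, 0.8, -1.2]
opening: 0.0091
grip_force: 35.0
```

Request:
arm_command --moves '[[[0, 0, 0], [0, 0, 0], 0.005], [[0, 0, 0], [0, 0, 0], 0.005], [[0, 0, 0.001], [0, 0, 0], 0.005], [[0, 0, 0.001], [0, 0, 0], 0.005], [[0, 0, 0.001], [0, 0, 0], 0.005]]'

```text
time: 6.85
tool_pos: [0.6217, 0.0404, 0.1025]
tool_rot: [-2.795, 0.0, 1.694]
contact_force: [0.3, 0.0, -1.2]
opening: 0.0088
grip_force: 35.0
```

```bash
cat >>moves.txt <<'E'
.0743 .0158 .0476 .3491 -.0012 -.006
0 0 .001 0 0 0
E
python3 - <<'E'
from h import *
m,im=shot('wrist','w6');o=robot.observe();print(cmd()[0],cmd()[1].as_euler('xyz'),o['tool_pos'],o['tool_rot'],o['contact_force'])
cv2.imwrite('pics/w6c.png',cv2.resize(im[100:300,190:450],None,fx=3,fy=3,interpolation=cv2.INTER_CUBIC))
E
```

```text
[0.62160881 0.04060092 0.1014944 ] [-2.79256370e+00  4.25140989e-05  1.69488635e+00] [0.62170807 0.04058607 0.10224856] [-2.79427075e+00  3.90395315e-04  1.69427084e+00] [-0.05520401  0.41002663 -0.68800988]
```

View pics/w6c.png

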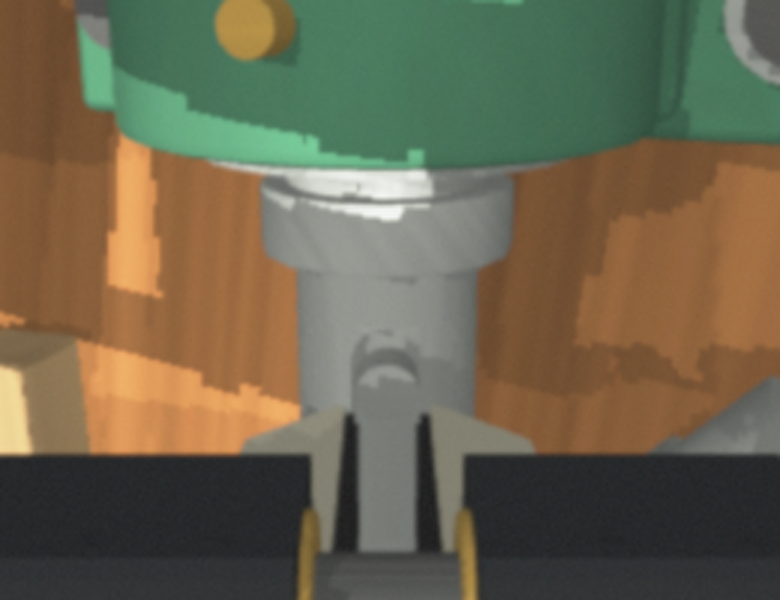

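The crop shows the key's end at (386,370) centred over the slot's rounded end at (384,340), with the shaft edges at 298 and 476. Alignment is good, so I'll descend by feel.

Request:
arm_command --moves '[[[0, 0, 0.001], [0, 0, 0], 0.005], [[0, 0, 0.002], [0, 0, 0], 0.005], [[0, 0, 0.003], [0, 0, 0], 0.005], [[0, 0, 0.004], [0, 0, 0], 0.005], [[0, 0, 0.004], [0, 0, 0], 0.005]]'

```text
time: 7.4
tool_pos: [0.62, 0.0409, 0.0971]
tool_rot: [-2.792, 0.0, 1.695]
contact_force: [0.2, -0.1, 0.5]
opening: 0.0092
grip_force: 35.0
```

Request:
arm_command --moves '[[[0, 0, 0.0004], [0, 0, 0], 0.005], [[0, 0, 0.0008], [0, 0, 0], 0.005], [[0, 0, 0.0012], [0, 0, 0], 0.005], [[0, 0, 0.0015], [0, 0, 0], 0.005], [[0, 0, 0.0015], [0, 0, 0], 0.005]]'

```text
time: 7.9
tool_pos: [0.6198, 0.0408, 0.0963]
tool_rot: [-2.793, 0.0, 1.695]
contact_force: [0.6, 0.3, 1.6]
opening: 0.0091
grip_force: 35.0
```

Request:
arm_command --moves '[[[0, 0, 0.0003], [0, 0, 0], 0.005], [[0, 0, 0.0006], [0, 0, 0], 0.005], [[0, 0, 0.0008], [0, 0, 0], 0.005], [[0, 0, 0.001], [0, 0, 0], 0.005], [[0, 0, 0.001], [0, 0, 0], 0.005]]'

```text
time: 8.4
tool_pos: [0.6191, 0.0407, 0.095]
tool_rot: [-2.792, 0.0, 1.695]
contact_force: [-1.7, 0.3, 1.7]
opening: 0.0093
grip_force: 35.0
```

Run:
```python
from h import *
o=robot.observe();print(o['tool_pos'],o['contact_force'],o['torque'],pose()[1].inv().apply(o['contact_force']))
```

```text
[0.61909346 0.04069808 0.09503774] [-1.72490471  0.31922522  1.71096201] [-0.1525377   0.05219288  0.00531416] [ 0.53000807 -2.15716007 -1.03457424]
```

Request:
arm_command --moves '[[[0, 0, 0.0003], [0, 0, 0], 0.005], [[0, 0, 0.0006], [0, 0, 0], 0.005], [[0, 0, 0.0008], [0, 0, 0], 0.005], [[0, 0, 0.001], [0, 0, 0], 0.005], [[0, 0, 0.001], [0, 0, 0], 0.005]]'

```text
time: 8.9
tool_pos: [0.6188, 0.0407, 0.0941]
tool_rot: [-2.792, 0.0, 1.695]
contact_force: [-2.2, -1.3, 2.4]
opening: 0.009
grip_force: 35.0
```

Run:
```python
from h import *
o=robot.observe();print(o['tool_pos'],o['contact_force'],o['torque'],pose()[1].inv().apply(o['contact_force']))
```

```text
[0.61877389 0.04065977 0.09411195] [-2.18390148 -1.26572896  2.41824884] [-0.08945166  0.31721779  0.01476702] [-0.98602435 -3.0114795  -1.47586251]
```

Request:
arm_command --moves '[[[0, -0.0002, 0.0004], [0, 0, 0], 0.005], [[0, -0.0003, 0.0008], [0, 0, 0], 0.005], [[0, -0.0003, 0.0012], [0, 0, 0], 0.005], [[0, -0.0003, 0.0012], [0, 0, 0], 0.005], [[0, -0.0003, 0.0012], [0, 0, 0], 0.005]]'

```text
time: 9.4
tool_pos: [0.6182, 0.0406, 0.093]
tool_rot: [-2.792, 0.0, 1.695]
contact_force: [-2.5, -0.8, 2.0]
opening: 0.0088
grip_force: 35.0
```

```bash
cat >>moves.txt <<'E'
0 0 .004 0 0 0
0 0 .0015 0 0 0
0 0 .001 0 0 0
0 0 .001 0 0 0
0 -.0003 .0012 0 0 0
E
cat > st.py <<'E'
from h import *
np.set_printoptions(precision=4,suppress=True)
o=robot.observe();p,R=cmd();print('t',o['time'],'meas-cmd(tool)',R.inv().apply(o['tool_pos']-p),'F tool',R.inv().apply(o['contact_force']),'T',R.inv().apply(o['torque']),o['opening'])
E
python3 st.py
```

```text
t 9.4 meas-cmd(tool) [0.0004 0.     0.0005] F tool [-0.5283 -3.1221 -1.0244] T [ 0.292  -0.0547  0.0239] 0.008782750282092432
```

Request:
arm_command --moves '[[[0, -0.0001, 0.0003], [0, 0, 0], 0.005], [[0, -0.0002, 0.0006], [0, 0, 0], 0.005], [[0, -0.0002, 0.0009], [0, 0, 0], 0.005], [[0, -0.0002, 0.0012], [0, 0, 0], 0.005], [[0, -0.0002, 0.0012], [0, 0, 0], 0.005]]'

```text
time: 9.9
tool_pos: [0.6181, 0.0406, 0.0927]
tool_rot: [-2.794, 0.0, 1.695]
contact_force: [-2.1, -0.7, 6.1]
opening: 0.0092
grip_force: 35.0
```

```bash
cat >>moves.txt <<'E'
0 -.0002 .0012 0 0 0
E
python3 st.py
```

```text
t 9.9 meas-cmd(tool) [ 0.0004  0.0002 -0.0004] F tool [-0.4267 -4.1573 -5.0267] T [0.3606 0.0576 0.0064] 0.009189440310781226
```

Request:
arm_command --moves '[[[0, -0.0001, 0.0004], [0, 0, 0], 0.005], [[0, -0.0002, 0.0008], [0, 0, 0], 0.005], [[0, -0.0003, 0.0012], [0, 0, 0], 0.005], [[0, -0.0003, 0.0012], [0, 0, 0], 0.005], [[0, -0.0003, 0.0012], [0, 0, 0], 0.005]]'

```text
time: 10.4
tool_pos: [0.618, 0.0406, 0.0927]
tool_rot: [-2.796, 0.0, 1.695]
contact_force: [-1.6, -0.8, 9.3]
opening: 0.009
grip_force: 35.0
```

```bash
cat >>moves.txt <<'E'
0 -.0003 .0012 0 0 0
E
python3 st.py
```

```text
t 10.4 meas-cmd(tool) [ 0.0004  0.0005 -0.0016] F tool [-0.5921 -4.7427 -8.2064] T [0.4516 0.0888 0.0381] 0.009028547808430305
```

Request:
arm_command --moves '[[[0, -0.0003, 0.0006], [0, 0, 0], 0.005], [[0, -0.0006, 0.0012], [0, 0, 0], 0.005], [[0, -0.0009, 0.0018], [0, 0, 0], 0.005], [[0, -0.001, 0.0024], [0, 0, 0], 0.005], [[0, -0.001, 0.0024], [0, 0, 0], 0.005]]'

```text
time: 10.9
tool_pos: [0.6179, 0.0405, 0.0925]
tool_rot: [-2.801, 0.001, 1.695]
contact_force: [1.6, 1.2, 17.8]
opening: 0.0088
grip_force: 35.0
```

```bash
cat >>moves.txt <<'E'
0 -.001 .0024 0 0 0
E
python3 st.py
```

```text
t 10.9 meas-cmd(tool) [ 0.0004  0.0014 -0.0038] F tool [  0.9694  -4.4609 -17.3594] T [0.2744 0.1531 0.038 ] 0.008812649545948417
```

Request:
arm_command --moves '[[[0, 0.0005, -0.0015], [0, 0, 0], 0.005], [[0, 0.001, -0.0035], [0, 0, 0], 0.005], [[0, 0.001, -0.0035], [0, 0, 0], 0.025], [[0, 0.001, -0.0035], [0, 0, 0], 0.025], [[0, 0.001, -0.0045], [0, 0, 0], 0.025]]'

```text
time: 11.4
tool_pos: [0.6177, 0.0406, 0.0923]
tool_rot: [-2.792, -0.0, 1.695]
contact_force: [0.0, -0.7, 1.3]
opening: 0.024
grip_force: 0.0
```

Request:
arm_command --moves '[[[0, 0.001, -0.005], [0, 0, 0], 0.025], [[0, 0.001, -0.02], [0, 0, 0], 0.025], [[-0.01, 0.001, -0.035], [0, 0, 0], 0.025], [[-0.04, 0.001, -0.04], [0, 0, 0], 0.02], [[-0.07, 0.001, -0.04], [0, 0, 0], 0.01]]'

```text
time: 11.9
tool_pos: [0.642, -0.0273, 0.1316]
tool_rot: [-2.795, 0.001, 1.697]
contact_force: [-0.5, -0.1, 0.1]
opening: 0.0159
grip_force: 0.0
```

Request:
arm_command --moves '[[[0, 0, 0], [0, 0, 0], 0], [[0, 0, 0], [0, 0, 0], 0], [[0, 0, 0], [0, 0, 0], 0], [[0, 0, 0], [0, 0, 0], 0], [[0, 0, 0], [0, 0, 0], 0]]'

```text
time: 12.4
tool_pos: [0.6409, -0.0261, 0.1303]
tool_rot: [-2.793, -0.0, 1.696]
contact_force: [-0.0, -0.1, 0.2]
opening: 0.0004
grip_force: 0.0
```

```bash
cat >>moves.txt <<'E'
0 .001 -.0045 0 0 0
-.07 .001 -.04 0 0 0
E
python3 st.py
python3 - <<'E'
from h import *
m,im=shot('wrist','w7')
cv2.imwrite('pics/w7c.png',cv2.resize(im[10:240,190:450],None,fx=2.6,fy=2.6,interpolation=cv2.INTER_CUBIC))
E
```

```text
t 12.4 meas-cmd(tool) [0.0014 0.0002 0.0002] F tool [-0.0663 -0.1045 -0.1684] T [-0.3661 -0.0397  0.0119] 0.0003627362035238918
```

View pics/w7c.png

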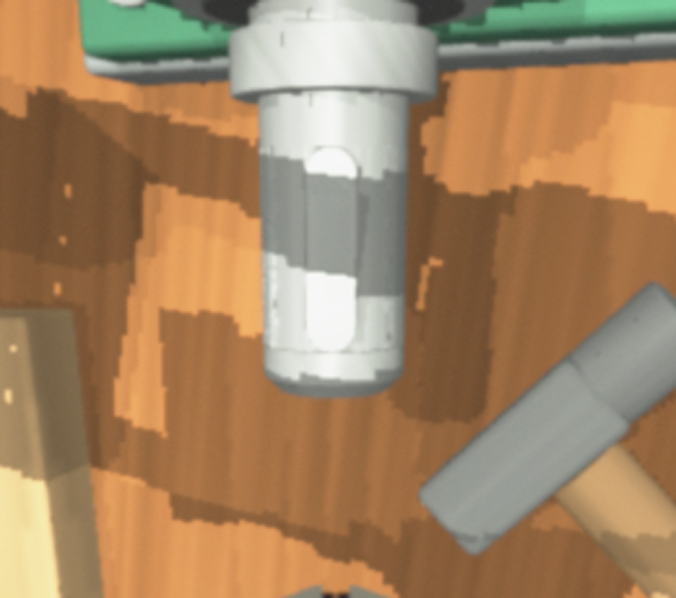

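The crop shows the key lying square in the slot, columns 305–357 and rows 148–352, on a shaft with edges at 260 and 407. I'll press on its top with closed fingertips to check that it is bedded.

Request:
arm_command --moves '[[[0.035, -0.0003, 0], [0, 0, 0], 0], [[0.07, -0.0005, 0.005], [0, 0, 0], 0], [[0.07, -0.0005, 0.025], [0, 0, 0], 0], [[0.07, -0.0005, 0.033], [0, 0, 0], 0], [[0.07, -0.0005, 0.034], [0, 0, 0], 0]]' --squeeze 40

```text
time: 12.95
tool_pos: [0.6194, 0.0408, 0.0975]
tool_rot: [-2.79, -0.0, 1.695]
contact_force: [0.3, 0.7, 1.6]
opening: 0.0004
grip_force: 0.0
```

Request:
arm_command --moves '[[[0, 0, 0.0005], [0, 0, 0], 0], [[0, 0, 0.001], [0, 0, 0], 0], [[0, 0, 0.0015], [0, 0, 0], 0], [[0, 0, 0.002], [0, 0, 0], 0], [[0, 0, 0.002], [0, 0, 0], 0]]'

```text
time: 13.45
tool_pos: [0.6197, 0.0406, 0.0967]
tool_rot: [-2.793, 0.0, 1.695]
contact_force: [-0.3, 0.2, -1.3]
opening: 0.0003
grip_force: 0.0
```

```bash
cat >>moves.txt <<'E'
.07 -.0005 .034 0 0 0
0 0 .002 0 0 0
E
cat >> st.py <<'E'
from shaft import M,n,X,D,RT
d=o['tool_pos']-M;print('r meas',d@n,'lat',d@np.cross(-n,D),'along',d@D,'cmd r',(p-M)@n)
E
python3 st.py|tail -2
```

```text
slot mid from collar: [0.6086 0.0693 0.078 ]  end [0.6162 0.0085 0.078 ]
r meas 0.019819271051408096 lat -0.00019471272913183666 along 0.00028290292390031495 cmd r 0.019997032856979034
```

Request:
arm_command --moves '[[[0, 0, 0.0005], [0, 0, 0], 0], [[0, 0, 0.001], [0, 0, 0], 0], [[0, 0, 0.0015], [0, 0, 0], 0], [[0, 0, 0.002], [0, 0, 0], 0], [[0, 0, 0.002], [0, 0, 0], 0]]'

```text
time: 13.95
tool_pos: [0.6195, 0.0407, 0.0961]
tool_rot: [-2.795, 0.001, 1.695]
contact_force: [1.4, 0.4, 6.9]
opening: 0.0002
grip_force: 3.4
```

```bash
cat >>moves.txt <<'E'
0 0 .002 0 0 0
E
python3 st.py|tail -2; python3 st.py | grep meas-
```

```text
slot mid from collar: [0.6086 0.0693 0.078 ]  end [0.6162 0.0085 0.078 ]
r meas 0.019209456523549752 lat -8.112795113850964e-05 along 0.0003970088687818201 cmd r 0.01799703286027468
t 13.95 meas-cmd(tool) [ 0.0003  0.0002 -0.0012] F tool [ 0.1939 -0.9684 -6.9427] T [-0.0368 -0.0061  0.0046] 0.0002419775346492227
```

Request:
arm_command --moves '[[[0, 0, 0.0006], [0, 0, 0], 0], [[0, 0, 0.0012], [0, 0, 0], 0], [[0, 0, 0.0018], [0, 0, 0], 0], [[0, 0, 0.0024], [0, 0, 0], 0], [[0, 0, 0.003], [0, 0, 0], 0]]'

```text
time: 14.45
tool_pos: [0.6196, 0.0407, 0.0959]
tool_rot: [-2.799, 0.001, 1.695]
contact_force: [1.4, 0.5, 22.0]
opening: 0.0008
grip_force: 10.4
```

```bash
cat >>moves.txt <<'E'
0 0 .003 0 0 0
E
python3 st.py|tail -1; python3 st.py | grep meas-
```

```text
r meas 0.019077958261441028 lat 2.0798276872101444e-05 along 0.00038638805790224847 cmd r 0.014997032865218146
t 14.45 meas-cmd(tool) [ 0.0003  0.0003 -0.0041] F tool [  0.3383  -6.1428 -21.1971] T [0.6315 0.1021 0.049 ] 0.0008445029149067129
```

Request:
arm_command --moves '[[[0, 0, 0.0005], [0, 0, 0], 0], [[0, 0, 0.001], [0, 0, 0], 0], [[0, 0, 0.0015], [0, 0, 0], 0], [[0, 0, 0.0015], [0, 0, 0], 0], [[0, 0, 0.0015], [0, 0, 0], 0]]'

```text
time: 14.95
tool_pos: [0.6196, 0.0407, 0.0959]
tool_rot: [-2.801, 0.001, 1.695]
contact_force: [2.1, 2.1, 24.1]
opening: 0.0003
grip_force: 12.1
```

```bash
cat >>moves.txt <<'E'
0 0 .0015 0 0 0
E
python3 st.py|tail -1; python3 st.py | grep meas-
```

```text
r meas 0.019016780095925293 lat 4.0999464105159114e-05 along 0.00036279158710874785 cmd r 0.01349703286768988
t 14.95 meas-cmd(tool) [ 0.0003  0.0004 -0.0055] F tool [  1.8423  -6.0285 -23.4373] T [0.8006 0.2224 0.0222] 0.000274835069857476
```

Request:
arm_command --moves '[[[0, 0, -0.003], [0, 0, 0], 0], [[0, 0, -0.007], [0, 0, 0], 0], [[0, 0, -0.03], [0, 0, 0], 0], [[-0.02, 0, -0.06], [-0.1, 0, 0], 0.02], [[-0.05, 0, -0.09], [-0.2, 0, 0], 0.04]]'

```text
time: 15.45
tool_pos: [0.6545, -0.0041, 0.1743]
tool_rot: [-2.994, -0.001, 1.698]
contact_force: [0.6, -0.1, 0.7]
opening: 0.0119
grip_force: 0.0
```

```bash
cat >>moves.txt <<'E'
-.05 0 -.09 -.2 0 0
E
cat > th.py <<'E'
from shaft import *
m7=dict(np.load('pics/w7.npz'));i7=cv2.imread('pics/w7.png');s7=cv2.cvtColor(i7,cv2.COLOR_BGR2HSV)[:,:,1].astype(float)
# ruler: key edges/shaft silhouettes at several rows in w7 (crop 2.6x, origin 190,10)
rays.clear()
for v in range(56,140,4):
    r=s7[v,275:365];g=np.where(r<60)[0];l,k=g[0],g[-1];rays.extend([(275+l-.5,v),(275+k+.5,v)])
m.update(m7)
b=least_squares(f,[.61,.118],x_scale=[.01,.1],args=(.078,),loss='soft_l1',f_scale=.0005);print('axis',b.x,'resid mm',1e3*np.abs(b.fun).mean())
x0,ps=b.x;P=np.array([x0,.045,.078]);D=np.array([-np.sin(ps),np.cos(ps),0]);X=np.array([D[1],-D[0],0])
for v in(120,130,135):
    print(v,' '.join(str(x) for x in i7[v,300:335].mean(1).astype(int)))
import shaft;shaft.P,shaft.D,shaft.X=P,D,X
for u in(307.0,327.2):
    for v in (75,106,130): print(u,v,cyl((u,v),np.hypot(19,5)/1e3))
print('end',P+D*cyl((318,163),.0125)[0], 'collar', P+D*cyl((318,46.5),.022)[0],'key ends',[P+D*cyl((317.3,v),.019)[0] for v in (10+148/2.6,10+352/2.6)])
E
python3 th.py | tail -12
python3 - <<'E'
from h import *
goc([.53,-.24,.24],[np.pi,0,np.pi/2+.25])
goc([.53,-.24,.24],[np.pi,0,np.pi/2+.124])
E
```

```text
slot mid from collar: [0.6086 0.0693 0.078 ]  end [0.6162 0.0085 0.078 ]
axis [0.6117 0.1252] resid mm 0.17071704608578714
120 217 221 225 227 228 227 226 228 244 246 246 246 246 246 246 245 245 245 245 245 245 245 245 245 245 243 214 154 140 141 144 141 138 134 133
130 218 220 224 227 228 227 224 223 243 245 246 246 246 246 246 246 246 246 246 246 245 245 245 245 245 244 228 194 195 201 204 213 211 206 201
135 217 220 223 228 228 227 224 219 241 245 245 245 245 245 245 245 245 245 245 245 245 245 245 245 245 244 226 201 201 204 213 216 212 205 201
307.0 75 (np.float64(0.009941027725417113), np.float64(3.624726524497295))
307.0 106 (np.float64(-0.005541418058303506), np.float64(3.1698718807152044))
307.0 130 (np.float64(-0.01805156481904114), np.float64(2.8014520479326985))
327.2 75 (np.float64(0.009931654918549693), np.float64(34.2640900256302))
327.2 106 (np.float64(-0.005535132024044093), np.float64(34.567920762465114))
327.2 130 (np.float64(-0.018030423485133062), np.float64(34.81371419427926))
end [0.6164 0.008  0.078 ] collar [0.6088 0.068  0.078 ] key ends [array([0.61  , 0.0587, 0.078 ]), array([0.615 , 0.0189, 0.078 ])]
cmd shift [-0.2171 -0.1601 -0.0413] turn [-0.1488 -0.0093 -0.1257]
cmd shift [-0.2171 -0.1601 -0.0413] turn [-1.49e-01  0.00e+00  1.00e-04]
```

Run:
```python
from h import *
goc([.53,-.37,.2],[np.pi,0,np.pi/2+.25])
```

```text
cmd shift [-0.3461 -0.1701  0.0006] turn [-0.1488 -0.0093 -0.1257]
```

Request:
arm_command --moves '[[[-0.03, -0.015, -0.01], [-0.03, -0.001, -0.02], 0.06], [[-0.07, -0.035, -0.015], [-0.06, -0.003, -0.05], 0.07], [[-0.11, -0.055, -0.015], [-0.1, -0.006, -0.08], 0.07], [[-0.155, -0.075, -0.015], [-0.13, -0.008, -0.1], 0.07], [[-0.2, -0.095, -0.012], [-0.1488, -0.0093, -0.1257], 0.07]]'

```text
time: 15.95
tool_pos: [0.5864, -0.2166, 0.2014]
tool_rot: [3.14, 0.0, 1.822]
contact_force: [0.8, -0.7, -0.4]
opening: 0.0515
grip_force: 0.0
```

```bash
cat >>moves.txt <<'E'
-.2 -.095 -.012 -.1488 -.0093 -.1257
E
python3 - <<'E'
from h import *
print(cmd()[0],robot.observe()['tool_pos'])
goc([.53,-.37,.2],[np.pi,0,np.pi/2+.25])
E
```

```text
[ 0.58745436 -0.21559213  0.20134687] [ 0.58643513 -0.21661503  0.20139241]
cmd shift [-0.1354 -0.0939  0.0013] turn [-0. -0.  0.]
```

Request:
arm_command --moves '[[[-0.035, -0.025, 0], [0, 0, 0], 0.07], [[-0.07, -0.05, 0], [0, 0, 0], 0.07], [[-0.105, -0.075, 0], [0, 0, 0], 0.07], [[-0.1354, -0.0939, 0.0013], [0, 0, 0], 0.07], [[-0.1354, -0.0939, 0.0013], [0, 0, 0], 0.07]]'

```text
time: 16.45
tool_pos: [0.5275, -0.374, 0.1986]
tool_rot: [-3.14, 0.0, 1.816]
contact_force: [0.2, 0.3, 0.1]
opening: 0.0701
grip_force: 0.0
```

Request:
arm_command --moves '[[[0, 0, 0], [0, 0, 0], 0.07], [[0, 0, 0], [0, 0, 0], 0.07], [[0, 0, 0], [0, 0, 0], 0.07], [[0, 0, 0], [0, 0, 0], 0.07], [[0, 0, 0], [0, 0, 0], 0.07]]'

```text
time: 16.95
tool_pos: [0.5304, -0.3688, 0.2]
tool_rot: [3.141, 0.0, 1.822]
contact_force: [0.1, 0.2, 0.4]
opening: 0.0702
grip_force: 0.0
```

```bash
cat >>moves.txt <<'E'
-.1354 -.0939 .0013 0 0 0
E
python3 - <<'E'
from h import *
print(cmd()[0],robot.observe()['tool_pos'])
m,im=shot('wrist','w8')
cv2.imwrite('pics/w8c.png',cv2.resize(im[60:320,180:480],None,fx=2.3,fy=2.3,interpolation=cv2.INTER_CUBIC))
E
```

```text
[ 0.52997456 -0.37001505  0.20004402] [ 0.53035131 -0.36883051  0.19999126]
```

View pics/w8c.png

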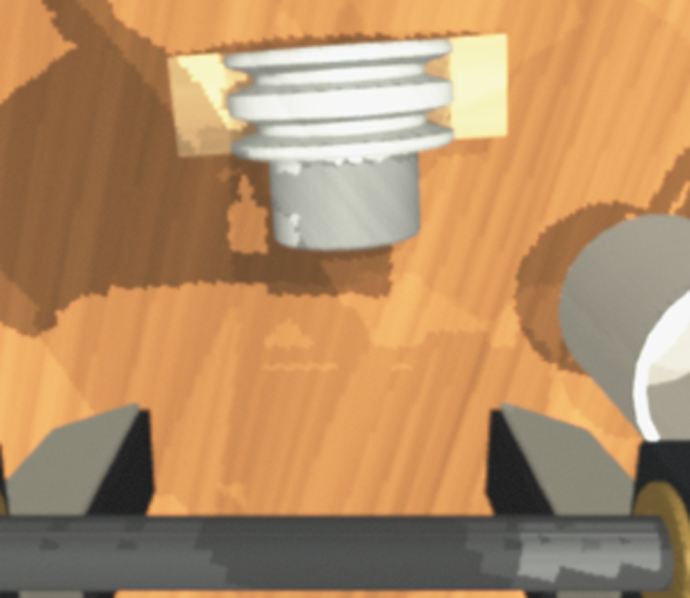

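The crop shows the pulley with its boss edges at columns 271 and 419, the boss end's top edge at (345,249) and the rim face's top edge at (338,42). The mug is at the right and the fingers lie clear in front.

```bash
cat > pul.py <<'E'
from h import *
from scipy.optimize import least_squares
np.set_printoptions(precision=4,suppress=True)
m=dict(np.load('pics/w8.npz'));im=cv2.imread('pics/w8.png')
s=cv2.cvtColor(im,cv2.COLOR_BGR2HSV)[:,:,1].astype(float)
rays=[]
for v in range(132,158,2):
    g=np.where(s[v,285:375]<65)[0];L=[285+g[0]-.5,285+g[-1]+.5]
    if v%8==4: print(v,L)
    rays+=[(u,v) for u in L]
def f(q,z=None):
    z=q[2] if z is None else z
    P=np.array([q[0],-.33,z]);D=np.array([-np.sin(q[1]),np.cos(q[1]),0]);o=[]
    for p in rays:
        c,d=ray(m,p);n=np.cross(d,D);o.append(abs(n@(P-c))/np.linalg.norm(n)-.027)
    return o
a=least_squares(f,[.53,.25,.055],x_scale=[.01,.1,.01],loss='soft_l1',f_scale=.0005);print('free z',a.x,np.abs(a.fun).mean())
b=least_squares(f,[.53,.25],x_scale=[.01,.1],args=(.055,),loss='soft_l1',f_scale=.0005);print('fix z',b.x)
x0,ps=b.x;P=np.array([x0,-.33,.055]);D=np.array([-np.sin(ps),np.cos(ps),0]);X=np.array([D[1],-D[0],0])
g=lambda u,w:(180+u/2.3-.3,60+w/2.3-.3)
e=onz(m,g(345,249),.082);F=onz(m,g(338,41),.095);print('end',e,F,'len',(F-e)@D)
l,r=onz(m,g(226,57),.06),onz(m,g(451,42),.06);print('face yaw',np.arctan2(*(r-l)[[1,0]]),np.linalg.norm(r-l))
B=P+D*((((e-P)@D+.016)+((F-P)@D-.050))/2);print('boss mid',B)
goc([*B[:2],.13],[np.pi,0,np.pi/2+ps])
E
python3 pul.py
```

```text
132 [np.float64(296.5), np.float64(361.5)]
140 [np.float64(297.5), np.float64(361.5)]
148 [np.float64(297.5), np.float64(361.5)]
156 [np.float64(298.5), np.float64(361.5)]
free z [0.5291 0.3031 0.0525] 0.00016621587672177585
fix z [0.5291 0.2968]
end [ 0.5338 -0.3495  0.082 ] [ 0.5143 -0.2855  0.095 ] len 0.06697596329646453
face yaw 0.31398329675486547 0.07732214353589964
boss mid [ 0.5301 -0.3334  0.055 ]
cmd shift [0.0354 0.0092 0.07  ] turn [-0.     -0.     -0.0468]
```

Request:
arm_command --moves '[[[0.012, 0.003, 0.025], [0, 0, -0.015], 0.072], [[0.024, 0.006, 0.05], [0, 0, -0.03], 0.072], [[0.0354, 0.0097, 0.07], [0, 0, -0.0468], 0.072], [[0.0354, 0.0097, 0.1], [0, 0, -0.0468], 0.072], [[0.0354, 0.0097, 0.13], [0, 0, -0.0468], 0.072]]'

```text
time: 17.5
tool_pos: [0.531, -0.3324, 0.0694]
tool_rot: [3.141, 0.001, 1.869]
contact_force: [-0.3, -0.0, -1.1]
opening: 0.0721
grip_force: 0.0
```

Request:
arm_command --moves '[[[0, 0, 0.015], [0, 0, 0], 0.072], [[0, 0, 0.03], [0, 0, 0], 0.072], [[0, 0, 0.034], [0, 0, 0], 0.072], [[0, 0, 0.034], [0, 0, 0], 0.065], [[0, 0, 0.034], [0, 0, 0], 0.058]]' --squeeze 8

```text
time: 18.0
tool_pos: [0.5311, -0.3333, 0.0368]
tool_rot: [3.141, 0.001, 1.868]
contact_force: [0.1, -0.3, 0.9]
opening: 0.0615
grip_force: 0.0
```

Request:
arm_command --moves '[[[0, 0, 0], [0, 0, 0], 0.052], [[0, 0, 0], [0, 0, 0], 0.048], [[0, 0, 0], [0, 0, 0], 0.045], [[0, 0, 0], [0, 0, 0], 0.045], [[0, 0, 0], [0, 0, 0], 0.045]]'

```text
time: 18.5
tool_pos: [0.5309, -0.3336, 0.0367]
tool_rot: [3.141, 0.002, 1.868]
contact_force: [-1.1, -2.2, 6.8]
opening: 0.0537
grip_force: 8.0
```

```bash
cat >>moves.txt <<'E'
.0354 .0097 .13 0 0 -.0468
0 0 .034 0 0 0
E
python3 st.py|grep meas-; python3 -c "
from h import *;print(cmd()[0],cmd()[1].as_euler('xyz'),robot.observe())"
```

```text
t 18.5 meas-cmd(tool) [-0.0004  0.0002 -0.0007] F tool [-1.7502 -1.7017 -6.7748] T [ 0.3325 -0.2355 -0.0648] 0.053679218498020036
[ 0.53060748 -0.33331015  0.03604524] [-3.14156288e+00 -4.45783216e-05  1.86761345e+00] {'time': 18.5, 'qpos': array([-6.82973257e-01,  7.16110659e-01,  1.44516991e+00, -5.64888676e-04,
        9.78434077e-01, -9.79441632e-01]), 'qvel': array([-5.76384531e-04,  1.72127326e-04,  7.01098485e-04, -1.80347045e-03,
       -5.73873272e-05,  1.42036867e-03]), 'joint_efforts': array([ 1.33441508e+00, -5.31725442e+01, -1.86199272e+01,  6.92577492e-01,
       -3.72743618e-02,  8.79795081e-02]), 'tool_pos': array([ 0.53086219, -0.33360505,  0.03670539]), 'tool_rot': array([3.14093528e+00, 1.82063090e-03, 1.86757905e+00]), 'contact_force': array([-1.11514217, -2.17159011,  6.77473932]), 'torque': array([-0.32243238,  0.24910731,  0.06477208]), 'grip_force': 7.9921484825899825, 'opening': 0.053679218498020036}
```

Run:
```python
from h import *
np.set_printoptions(precision=4,suppress=True)
a=dict(np.load('pics/w5.npz'));b=dict(np.load('pics/w7.npz'))
A=lambda u,v:(140+u/2.14,v/2.14);B=lambda u,v:(190+u/2.6,10+v/2.6)
for p,q in (((420,397),(422,495)),((581,229),(652,283)),((530,290),(570,362))): print(tri([(a,A(*p)),(b,B(*q))]))
```

```text
(array([ 0.6286, -0.0332,  0.0196]), [np.float64(0.23704471767225685), np.float64(0.23704471767220392)])
(array([0.6796, 0.0367, 0.0153]), [np.float64(0.09719973133322483), np.float64(0.0971997313332578)])
(array([0.6635, 0.0132, 0.0208]), [np.float64(0.36801393829805773), np.float64(0.3680139382980709)])
```

Request:
arm_command --moves '[[[0, 0, -0.0005], [0, 0, 0], 0.045], [[0, 0, -0.0005], [0, 0, 0], 0.045], [[0, 0, -0.0005], [0, 0, 0], 0.045], [[0, 0, -0.003], [0, 0, 0], 0.045], [[0, 0, -0.008], [0, 0, 0], 0.045]]' --squeeze 58

```text
time: 19.0
tool_pos: [0.5295, -0.3316, 0.0422]
tool_rot: [-3.14, -0.004, 1.868]
contact_force: [0.7, -0.2, -4.5]
opening: 0.0536
grip_force: 57.9
```

Request:
arm_command --moves '[[[0, 0, -0.01], [0, 0, 0], 0.045], [[0, 0, -0.025], [0, 0, 0], 0.045], [[0, 0, -0.05], [0, 0, 0], 0.045], [[0, 0, -0.08], [0, 0, 0], 0.045], [[0, 0, -0.1], [0, 0, 0], 0.045]]'

```text
time: 19.5
tool_pos: [0.531, -0.3329, 0.1461]
tool_rot: [3.14, 0.001, 1.868]
contact_force: [0.6, -0.2, -4.4]
opening: 0.0532
grip_force: 57.9
```

Request:
arm_command --moves '[[[0, 0, 0], [0, 0, 0], 0.045], [[0, 0, 0], [0, 0, 0], 0.045], [[0, 0, 0], [0, 0, 0], 0.045], [[0, 0, 0], [0, 0, 0], 0.045], [[0, 0, 0], [0, 0, 0], 0.045]]'

```text
time: 20.0
tool_pos: [0.5301, -0.3326, 0.1426]
tool_rot: [-3.14, -0.002, 1.868]
contact_force: [-1.1, -0.2, -4.3]
opening: 0.0534
grip_force: 57.9
```

```bash
cat >>moves.txt <<'E'
0 0 -.008 0 0 0
0 0 -.1 0 0 0
E
python3 st.py|grep meas-;python3 - <<'E'
from h import *
m,im=shot('wrist','w9')
cv2.imwrite('pics/w9c.png',cv2.resize(im[100:330,200:450],None,fx=2.6,fy=2.6,interpolation=cv2.INTER_CUBIC))
shot('scene','s9')
E
```

```text
t 20.0 meas-cmd(tool) [ 0.0008 -0.0002  0.0015] F tool [ 0.1299 -1.1554  4.3237] T [-0.1908 -0.1697  0.0134] 0.05340879345988555
```

View pics/w9c.png

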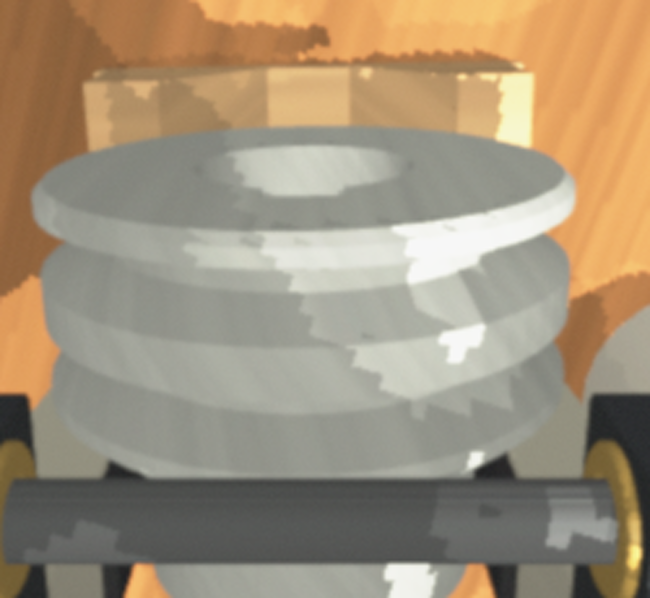

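The crop shows the rim face as an ellipse, columns 35–577 and rows 127–232. Its ratio of 0.194 means the pulley hangs level. The bore is centred at about (305,170) and the keyway notch near (300,193).

Run:
```python
from h import *
np.set_printoptions(precision=4,suppress=True)
im=cv2.imread('pics/w9.png').astype(int);m=dict(np.load('pics/w9.npz'))
for v in range(164,180,2): print(v,' '.join(str(x) for x in im[v,272:364].mean(1).astype(int)))
```

```text
164 130 130 127 125 125 129 133 134 138 139 140 141 143 146 147 148 148 155 170 179 181 184 185 186 191 194 195 197 198 198 199 199 200 199 202 201 201 202 202 201 202 202 204 206 206 206 204 205 203 203 202 202 202 202 201 199 198 198 199 198 196 194 193 192 193 193 192 191 191 186 182 180 176 175 174 173 171 167 162 158 152 150 144 141 138 133 134 139 142 142 143 143
166 132 132 129 127 126 128 131 133 136 139 140 141 143 146 147 148 149 150 158 160 165 175 183 187 191 192 194 197 198 198 200 201 201 200 201 202 202 204 203 203 202 203 203 204 204 206 205 206 205 203 202 202 201 200 202 200 198 196 197 197 196 195 194 194 193 191 190 190 190 188 184 181 177 174 173 172 171 167 162 159 156 150 143 141 139 140 141 143 144 143 142 143
168 132 132 133 132 131 130 133 132 135 137 140 141 144 145 147 149 150 150 151 151 152 160 176 183 190 191 193 195 196 198 200 201 201 201 202 202 203 203 203 204 205 204 202 202 204 204 205 206 205 204 203 202 200 199 198 199 200 198 197 196 196 195 195 194 193 191 187 188 189 188 187 183 179 174 172 168 163 159 154 150 146 142 140 139 140 141 141 143 
[... 1175 characters left out ...]
 135 136 137 135 137 137 137 137 138 140 143 146 148 146 145 144 143 142 142 144 145 146 147 148 149 149 149 148 149 149 149 149 149 149 150 150 150 149 147 146 145 145 145 145 146 146 147 146 145 145 144 145 144 145 146 147 147 145 145 144 144 144 143 142 143 143 144 145 146 145 144 143 143 139 139 138 138 140 139 141 143 144
178 134 132 133 133 133 133 133 135 134 135 135 137 137 137 138 138 138 140 145 147 148 148 147 146 145 143 143 143 142 141 141 141 142 141 142 142 143 142 142 142 142 142 143 143 143 144 144 146 144 143 143 142 141 145 143 144 144 145 145 144 144 145 145 146 145 146 147 146 146 146 144 143 143 143 142 144 144 146 145 146 144 144 143 143 141 139 139 138 141 140 143 145
```

```bash
cat > ap.py <<'E'
from shaft import *
import sys
yt=np.cross(-n,D);S=M-.0004*yt+.0308*D
ps=.1245;D=np.array([-np.sin(ps),np.cos(ps),0]);X=np.array([D[1],-D[0],0])
th=np.radians(20.6);n=np.cos(th)*np.array([0,0,1])+np.sin(th)*X
T=Ro.from_matrix(np.column_stack([D,np.cross(-n,D),-n]))*Ro.from_rotvec([0,0,.01])
def tgt(off,up=0): return S+D*(off-.050)-.0185*n+[0,0,up]
def rep():
    o=robot.observe();d=o['tool_pos']-tgt(0);R=cmd()[1]
    print('t',o['time'],'face at',d@D*1e3,'lat',d@np.cross(-n,D)*1e3,'n',d@n*1e3,'mm; F(D,y,-n)',T.inv().apply(o['contact_force']),'T',T.inv().apply(o['torque']),'rotdev',(T.inv()*pose()[1]).as_rotvec())
if __name__=='__main__':
    if len(sys.argv)>1: goc(tgt(float(sys.argv[1]),float(sys.argv[2])),T)
    rep()
E
python3 ap.py -.095 .09|tail -2;python3 -c "
from ap import *;print(S)"|tail -1
```

```text
cmd shift [ 0.221   0.1616 -0.0068] turn [0.3588 0.0291 0.1804]
t 20.1 face at -339.9103911432318 lat -142.68199291898648 n 34.25077364450551 mm; F(D,y,-n) [0.7468 1.982  4.3536] T [-0.189  -0.1465  0.0464] rotdev [-0.3581 -0.0283 -0.1804]
[0.609  0.07   0.0781]
```

Request:
arm_command --moves '[[[0.02, 0.015, -0.003], [0.03, 0.002, 0.015], 0.045], [[0.05, 0.037, -0.007], [0.07, 0.006, 0.035], 0.045], [[0.083, 0.06, -0.007], [0.12, 0.01, 0.06], 0.045], [[0.115, 0.084, -0.007], [0.17, 0.014, 0.085], 0.045], [[0.14, 0.102, -0.007], [0.22, 0.018, 0.11], 0.045]]'

```text
time: 20.6
tool_pos: [0.5879, -0.1668, 0.1509]
tool_rot: [-2.92, -0.006, 1.756]
contact_force: [1.2, -1.3, -4.1]
opening: 0.0534
grip_force: 57.9
```

```bash
cat >>moves.txt <<'E'
.14 .102 -.007 .22 .018 .11
E
python3 ap.py -.095 .09|tail -2
```

```text
cmd shift [ 0.0871  0.0492 -0.0103] turn [0.1388 0.0113 0.0704]
t 20.6 face at -182.39714642704587 lat -72.68303369511833 n 68.88124279892632 mm; F(D,y,-n) [-1.369   2.3879  3.4854] T [-0.4647 -0.0995  0.01  ] rotdev [-0.1377 -0.0115 -0.0701]
```

Request:
arm_command --moves '[[[0.025, 0.015, -0.003], [0.045, 0.004, 0.022], 0.045], [[0.05, 0.03, -0.006], [0.09, 0.008, 0.045], 0.045], [[0.07, 0.042, -0.01], [0.12, 0.01, 0.06], 0.045], [[0.0871, 0.0492, -0.0103], [0.1388, 0.0113, 0.0704], 0.045], [[0.0871, 0.0492, -0.0103], [0.1388, 0.0113, 0.0704], 0.045]]'

```text
time: 21.1
tool_pos: [0.6213, -0.0712, 0.1492]
tool_rot: [-2.781, 0.002, 1.689]
contact_force: [0.3, 0.4, -4.0]
opening: 0.0532
grip_force: 57.9
```

```bash
cat >>moves.txt <<'E'
.0871 .0492 -.0103 .1388 .0113 .0704
E
python3 ap.py -.085 .001|tail -2
```

```text
cmd shift [0.0104 0.0312 0.0833] turn [-0. -0. -0.]
t 21.1 face at -91.68369578847808 lat -30.001613410133196 n 83.16843867276002 mm; F(D,y,-n) [0.3337 1.6833 3.6254] T [-0.5676 -0.1331  0.0598] rotdev [ 0.0006  0.0001 -0.0035]
```

Lower onto the shaft line, clear of the free end.

Request:
arm_command --moves '[[[0, 0.01, 0.028], [0, 0, 0], 0.045], [[0, 0.02, 0.055], [0, 0, 0], 0.045], [[0.004, 0.028, 0.075], [0, 0, 0], 0.045], [[0.008, 0.0312, 0.0833], [0, 0, 0], 0.045], [[0.0104, 0.0312, 0.0833], [0, 0, 0], 0.045]]'

```text
time: 21.6
tool_pos: [0.6184, -0.0644, 0.0604]
tool_rot: [-2.78, 0.003, 1.686]
contact_force: [-0.5, 0.6, -3.6]
opening: 0.0536
grip_force: 57.9
```

Request:
arm_command --moves '[[[0, 0, 0], [0, 0, 0], 0.045], [[0, 0, 0], [0, 0, 0], 0.045], [[0, 0, 0], [0, 0, 0], 0.045], [[0, 0, 0], [0, 0, 0], 0.045], [[0, 0, 0], [0, 0, 0], 0.045]]'

```text
time: 22.1
tool_pos: [0.6194, -0.0644, 0.062]
tool_rot: [-2.783, 0.004, 1.686]
contact_force: [-0.3, 0.1, -4.0]
opening: 0.0533
grip_force: 57.9
```

```bash
cat >>moves.txt <<'E'
.0104 .0312 .0833 0 0 0
E
python3 ap.py|tail -1
python3 - <<'E'
from ap import *
for w in('wrist',):
    m,im=shot(w,'w10')
# axis check: predicted boss/shaft end pixels
print(cmd()[0],robot.observe()['tool_pos'])
E
```

```text
t 22.1 face at -84.68895068899334 lat -0.27037418918765566 n 1.1259690292347062 mm; F(D,y,-n) [0.148  1.0886 3.8251] T [-0.6151 -0.0963  0.0328] rotdev [-0.0007 -0.0003  0.0002]
60 303.5820895522388 356.6666666666667
92 304.57377049180326 355.921568627451
124 304.85714285714283 355.1973684210526
free z [0.6118 0.1242 0.075 ] 7.386461293257384e-08
z .078 [0.6117 0.1241] 7.84988502745657e-07
rim (np.float64(0.002469341438760179), np.float64(0.419641420688646)) (np.float64(0.002470586264340105), np.float64(39.106365852210956)) 19.763003636449803
rim (np.float64(-0.004616727540837293), np.float64(0.48940204520058184)) (np.float64(-0.00473629548844309), np.float64(39.69037524711507)) 20.089888646157828
rim (np.float64(-0.01128395028695714), np.float64(0.5550425289683226)) (np.float64(-0.01152353463878998), np.float64(40.245727923919645)) 20.400385226443984
slot ends (np.float64(0.014589830113224922), np.float64(17.68916809261646)) (np.float64(-0.02671031312502745), np.float64(19.199929039017835)) len 0.041300143238252374 mid [0.6124 0.039  0.078 ]
slot mid from collar: [0.6086 0.0693 0.078 ]  end [0.6162 0.0085 0.078 ]
[ 0.6193 -0.0647  0.0619] [ 0.6193 -0.0644  0.0618]
```

Request:
arm_command --moves '[[[0.006, 0.0002, 0.001], [0, 0, 0], 0.045], [[0.012, 0.0002, 0.001], [0, 0, 0], 0.045], [[0.018, 0.0002, 0.001], [0, 0, 0], 0.045], [[0.024, 0.0002, 0.001], [0, 0, 0], 0.045], [[0.027, 0.0002, 0.001], [0, 0, 0], 0.045]]'

```text
time: 22.65
tool_pos: [0.6159, -0.0365, 0.0605]
tool_rot: [-2.782, 0.004, 1.687]
contact_force: [0.3, -1.1, -4.3]
opening: 0.0534
grip_force: 57.9
```

```bash
cat >>moves.txt <<'E'
.027 .0002 .001 0 0 0
E
python3 ap.py|tail -1
```

```text
t 22.65 face at -56.59977864897243 lat 0.3085152169064834 n -0.22712384170264902 mm; F(D,y,-n) [-1.1517  1.6788  3.9323] T [-0.6137 -0.1449  0.1203] rotdev [-0.0002 -0.0003 -0.0007]
```

Request:
arm_command --moves '[[[0.001, 0, 0], [0, 0, 0], 0.045], [[0.002, 0, 0], [0, 0, 0], 0.045], [[0.003, 0, 0], [0, 0, 0], 0.045], [[0.004, 0, 0], [0, 0, 0], 0.045], [[0.005, 0, 0], [0, 0, 0], 0.045]]'

```text
time: 23.15
tool_pos: [0.6155, -0.0327, 0.0605]
tool_rot: [-2.782, 0.004, 1.686]
contact_force: [1.1, 0.2, -4.5]
opening: 0.0529
grip_force: 57.9
```

Request:
arm_command --moves '[[[0.0006, 0, 0], [0, 0, 0], 0.045], [[0.0012, 0, 0], [0, 0, 0], 0.045], [[0.0018, 0, 0], [0, 0, 0], 0.045], [[0.0024, 0, 0], [0, 0, 0], 0.045], [[0.003, 0, 0], [0, 0, 0], 0.045]]'

```text
time: 23.65
tool_pos: [0.6151, -0.0295, 0.0604]
tool_rot: [-2.782, 0.004, 1.686]
contact_force: [1.1, -1.3, -4.3]
opening: 0.0536
grip_force: 57.9
```

```bash
cat >>moves.txt <<'E'
.005 0 0 0 0 0
.003 0 0 0 0 0
E
python3 ap.py|tail -1
```

```text
t 23.65 face at -49.53927727113198 lat 0.31741784981223425 n -0.2855799051311 mm; F(D,y,-n) [-1.4238  2.3818  3.7306] T [-0.7571 -0.1787  0.049 ] rotdev [-0.0001 -0.0001  0.0001]
```

Request:
arm_command --moves '[[[0.0008, 0, 0], [0, 0, 0], 0.045], [[0.0016, 0, 0], [0, 0, 0], 0.045], [[0.0024, 0, 0], [0, 0, 0], 0.045], [[0.0032, 0, 0], [0, 0, 0], 0.045], [[0.004, 0, 0], [0, 0, 0], 0.045]]'

```text
time: 24.15
tool_pos: [0.6145, -0.0255, 0.0604]
tool_rot: [-2.782, 0.004, 1.686]
contact_force: [0.8, -0.1, -3.0]
opening: 0.0532
grip_force: 57.9
```

Request:
arm_command --moves '[[[0.0008, 0, 0], [0, 0, 0], 0.045], [[0.0016, 0, 0], [0, 0, 0], 0.045], [[0.0024, 0, 0], [0, 0, 0], 0.045], [[0.0032, 0, 0], [0, 0, 0], 0.045], [[0.004, 0, 0], [0, 0, 0], 0.045]]'

```text
time: 24.65
tool_pos: [0.6141, -0.0215, 0.0604]
tool_rot: [-2.782, 0.004, 1.686]
contact_force: [1.5, -0.0, -3.9]
opening: 0.053
grip_force: 57.9
```

```bash
cat >>moves.txt <<'E'
.004 0 0 0 0 0
.004 0 0 0 0 0
E
python3 ap.py|tail -1
```

```text
t 24.65 face at -41.48536756425803 lat 0.3297138479213958 n -0.32314577381551085 mm; F(D,y,-n) [-0.1551  2.7212  3.1453] T [-0.7222 -0.2137  0.1138] rotdev [ 0.0001 -0.0001  0.0001]
```

Request:
arm_command --moves '[[[0.0012, 0, 0], [0, 0, 0], 0.045], [[0.0024, 0, 0], [0, 0, 0], 0.045], [[0.0036, 0, 0], [0, 0, 0], 0.045], [[0.0048, 0, 0], [0, 0, 0], 0.045], [[0.006, 0, 0], [0, 0, 0], 0.045]]'

```text
time: 25.15
tool_pos: [0.6133, -0.0155, 0.0604]
tool_rot: [-2.782, 0.004, 1.686]
contact_force: [0.7, -1.4, -5.4]
opening: 0.0536
grip_force: 57.9
```

Request:
arm_command --moves '[[[0.001, 0, 0], [0, 0, 0], 0.045], [[0.002, 0, 0], [0, 0, 0], 0.045], [[0.003, 0, 0], [0, 0, 0], 0.045], [[0.004, 0, 0], [0, 0, 0], 0.045], [[0.005, 0, 0], [0, 0, 0], 0.045]]'

```text
time: 25.65
tool_pos: [0.6127, -0.0107, 0.0604]
tool_rot: [-2.782, 0.004, 1.686]
contact_force: [0.5, -1.4, -3.4]
opening: 0.0531
grip_force: 57.9
```

```bash
cat >>moves.txt <<'E'
.006 0 0 0 0 0
.005 0 0 0 0 0
E
python3 ap.py|tail -1
```

```text
t 25.65 face at -30.594139241930016 lat 0.3604184086505999 n -0.34389360302279603 mm; F(D,y,-n) [-1.4089  1.4771  3.0678] T [-0.6143 -0.3175  0.0353] rotdev [ 0.0003 -0.0002  0.0001]
```

Request:
arm_command --moves '[[[0.001, 0, 0], [0, 0, 0], 0.045], [[0.002, 0, 0], [0, 0, 0], 0.045], [[0.003, 0, 0], [0, 0, 0], 0.045], [[0.004, 0, 0], [0, 0, 0], 0.045], [[0.005, 0, 0], [0, 0, 0], 0.045]]'

```text
time: 26.15
tool_pos: [0.6121, -0.0057, 0.0603]
tool_rot: [-2.782, 0.004, 1.686]
contact_force: [-0.3, -1.9, -3.6]
opening: 0.0534
grip_force: 57.9
```

```bash
cat >>moves.txt <<'E'
.005 0 0 0 0 0
E
python3 ap.py|tail -1; python3 st.py|grep meas-
```

```text
t 26.15 face at -25.502730812263312 lat 0.3946700122966631 n -0.3691238818481867 mm; F(D,y,-n) [-1.835   0.7552  3.5205] T [-0.4152 -0.3575  0.0121] rotdev [0.0003 0.     0.0001]
t 26.15 meas-cmd(tool) [ 0.0005 -0.      0.0003] F tool [-1.8351  0.7553  3.5204] T [-0.4153 -0.3575  0.0121] 0.053388224739682896
```

Request:
arm_command --moves '[[[0.001, 0, 0], [0, 0, 0], 0.045], [[0.002, 0, 0], [0, 0, 0], 0.045], [[0.003, 0, 0], [0, 0, 0], 0.045], [[0.004, 0, 0], [0, 0, 0], 0.045], [[0.005, 0, 0], [0, 0, 0], 0.045]]'

```text
time: 26.65
tool_pos: [0.6115, -0.0007, 0.0603]
tool_rot: [-2.782, 0.004, 1.686]
contact_force: [-1.2, -2.6, -2.7]
opening: 0.0534
grip_force: 57.9
```

```bash
cat >>moves.txt <<'E'
.005 0 0 0 0 0
E
python3 ap.py|tail -1; python3 st.py|grep meas-
```

```text
t 26.65 face at -20.452899929187165 lat 0.4362626012136393 n -0.373896456354091 mm; F(D,y,-n) [-2.4372 -0.4441  3.056 ] T [-0.2363 -0.3541 -0.0861] rotdev [ 0.0004 -0.     -0.    ]
t 26.65 meas-cmd(tool) [ 0.0005 -0.      0.0003] F tool [-2.4374 -0.444   3.0559] T [-0.2363 -0.3541 -0.0861] 0.05344226225143168
```

Run:
```python
from h import *
m,im=shot('wrist','w11')
for f in('w9','w10','w11'):
    a=cv2.imread(f'pics/{f}.png');s=cv2.cvtColor(a,cv2.COLOR_BGR2HSV)[:,:,1].astype(int);g=a.mean(2).astype(int)
    print(f,'gray col300',g[160:260:2,300]);print('sat row 195 edges',np.where(s[195,190:460]<60)[0][[0,-1]]+190,'row 180',np.where(s[180,190:460]<60)[0][[0,-1]]+190)
```

```text
w9 gray col300 [197 197 198 198 196 194 175 146 142 142 142 141 143 142 159 190 181 186
 212 201 201 200 177 172 169 169 157 149 148 149 148 147 148 147 148 148
 150 164 167 167 168 166 167 166 168 168 169 167 164 157]
sat row 195 edges [222 415] row 180 [213 419]
w10 gray col300 [170 170 170 170 169 165 139 128 127 130 129 129 129 129 164 234 236 239
 246 246 247 247 247 246 246 205 171 157 155 156 155 155 155 154 150 140
 156 182 188 189 188 186 186 186 188 189 190 179 152 143]
sat row 195 edges [222 417] row 180 [213 435]
w11 gray col300 [172 176 169 170 168 168 150 141 142 141 140 141 142 141 150 235 242 227
 246 247 247 247 247 247 220 207 196 172 170 170 170 170 169 169 168 170
 169 191 205 204 204 203 203 202 204 205 206 206 202 194]
sat row 195 edges [223 416] row 180 [212 419]
```

Request:
arm_command --moves '[[[0.001, 0, 0], [0, 0, 0], 0.045], [[0.002, 0, 0], [0, 0, 0], 0.045], [[0.003, 0, 0], [0, 0, 0], 0.045], [[0.004, 0, 0], [0, 0, 0], 0.045], [[0.005, 0, 0], [0, 0, 0], 0.045]]'

```text
time: 27.2
tool_pos: [0.611, 0.0042, 0.0604]
tool_rot: [-2.782, 0.004, 1.686]
contact_force: [-2.4, -1.9, -2.8]
opening: 0.0529
grip_force: 57.9
```

Request:
arm_command --moves '[[[0.001, 0, 0], [0, 0, 0], 0.045], [[0.002, 0, 0], [0, 0, 0], 0.045], [[0.003, 0, 0], [0, 0, 0], 0.045], [[0.004, 0, 0], [0, 0, 0], 0.045], [[0.005, 0, 0], [0, 0, 0], 0.045]]'

```text
time: 27.7
tool_pos: [0.6105, 0.0091, 0.0604]
tool_rot: [-2.782, 0.004, 1.686]
contact_force: [-2.6, -2.8, -1.6]
opening: 0.0533
grip_force: 57.9
```

```bash
cat >>moves.txt <<'E'
.005 0 0 0 0 0
.005 0 0 0 0 0
E
python3 ap.py|tail -1; python3 st.py|grep meas-
```

```text
t 27.7 face at -10.598581589854412 lat 0.5840374586594955 n -0.23172105909323445 mm; F(D,y,-n) [-2.4303 -2.2013  2.5231] T [ 0.0569 -0.5061 -0.0848] rotdev [ 0.0001 -0.0002  0.0002]
t 27.7 meas-cmd(tool) [0.0004 0.     0.0002] F tool [-2.4305 -2.2012  2.523 ] T [ 0.0568 -0.5061 -0.0848] 0.05325392185079234
```

Request:
arm_command --moves '[[[0.001, -0.0001, 0], [0, 0, 0], 0.045], [[0.002, -0.0002, 0], [0, 0, 0], 0.045], [[0.003, -0.0003, 0], [0, 0, 0], 0.045], [[0.004, -0.0003, 0], [0, 0, 0], 0.045], [[0.005, -0.0003, 0], [0, 0, 0], 0.045]]'

```text
time: 28.2
tool_pos: [0.6097, 0.0142, 0.0603]
tool_rot: [-2.782, 0.004, 1.686]
contact_force: [-1.2, -3.3, -2.1]
opening: 0.0532
grip_force: 57.9
```

Request:
arm_command --moves '[[[0.0006, 0, 0], [0, 0, 0], 0.045], [[0.0012, 0, 0], [0, 0, 0], 0.045], [[0.0018, 0, 0], [0, 0, 0], 0.045], [[0.0024, 0, 0], [0, 0, 0], 0.045], [[0.003, 0, 0], [0, 0, 0], 0.045]]'

```text
time: 28.7
tool_pos: [0.6094, 0.0171, 0.0604]
tool_rot: [-2.782, 0.004, 1.686]
contact_force: [-1.4, -2.7, -2.0]
opening: 0.0532
grip_force: 57.9
```

```bash
cat >>moves.txt <<'E'
.005 -.0003 0 0 0 0
.003 0 0 0 0 0
E
python3 ap.py|tail -1; python3 st.py|grep meas-
```

```text
t 28.7 face at -2.5387570617642004 lat 0.4682625332080388 n -0.2629725577010588 mm; F(D,y,-n) [-2.5559 -0.8705  2.5089] T [-0.1088 -0.5254 -0.0185] rotdev [-0.0001 -0.0001  0.0001]
t 28.7 meas-cmd(tool) [0.0004 0.0001 0.0002] F tool [-2.5561 -0.8704  2.5088] T [-0.1088 -0.5254 -0.0185] 0.05323629278528962
```

Request:
arm_command --moves '[[[0.0006, 0, 0], [0, 0, 0], 0.045], [[0.0012, 0, 0], [0, 0, 0], 0.045], [[0.0018, 0, 0], [0, 0, 0], 0.045], [[0.0024, 0, 0], [0, 0, 0], 0.045], [[0.003, 0, 0], [0, 0, 0], 0.045]]'

```text
time: 29.2
tool_pos: [0.609, 0.0198, 0.0604]
tool_rot: [-2.782, 0.004, 1.686]
contact_force: [-1.4, -5.5, -1.6]
opening: 0.0534
grip_force: 57.9
```

```bash
cat >>moves.txt <<'E'
.003 0 0 0 0 0
E
python3 ap.py|tail -1; python3 st.py|grep meas-
```

```text
t 29.2 face at 0.2093884982062526 lat 0.43629200393768247 n -0.2891353420856205 mm; F(D,y,-n) [-5.2973 -1.3549  2.2325] T [-0.1103 -0.9292 -0.0298] rotdev [ 0.0001 -0.0006  0.0002]
t 29.2 meas-cmd(tool) [0.0002 0.     0.0003] F tool [-5.2975 -1.3548  2.2322] T [-0.1103 -0.9292 -0.0298] 0.05341428891175963
```

Force is rising; press on gently to the stop.

Request:
arm_command --moves '[[[0.0006, 0, 0], [0, 0, 0], 0.045], [[0.0012, 0, 0], [0, 0, 0], 0.045], [[0.0018, 0, 0], [0, 0, 0], 0.045], [[0.0024, 0, 0], [0, 0, 0], 0.045], [[0.003, 0, 0], [0, 0, 0], 0.045]]'

```text
time: 29.7
tool_pos: [0.6089, 0.0199, 0.0604]
tool_rot: [-2.782, 0.008, 1.685]
contact_force: [-2.3, -15.8, -1.7]
opening: 0.0532
grip_force: 57.9
```

```bash
cat >>moves.txt <<'E'
.003 0 0 0 0 0
E
python3 ap.py|tail -1; python3 st.py|grep meas-
```

```text
t 29.7 face at 0.3176715225408922 lat 0.33229364051131033 n -0.2807020142132764 mm; F(D,y,-n) [-15.42    -3.2034   3.0345] T [ 0.0055 -2.4261  0.082 ] rotdev [ 0.0002 -0.0045  0.0023]
t 29.7 meas-cmd(tool) [-0.0027 -0.0001  0.0003] F tool [-15.4203  -3.2029   3.0338] T [ 0.0054 -2.4261  0.082 ] 0.05322596214656054
```

Request:
arm_command --moves '[[[0.0005, 0, 0], [0, 0, 0], 0.045], [[0.001, 0, 0], [0, 0, 0], 0.045], [[0.0015, 0, 0], [0, 0, 0], 0.045], [[0.002, 0, 0], [0, 0, 0], 0.045], [[0.002, 0, 0], [0, 0, 0], 0.045]]'

```text
time: 30.2
tool_pos: [0.6088, 0.0199, 0.0605]
tool_rot: [-2.782, 0.011, 1.685]
contact_force: [-2.5, -20.1, -3.4]
opening: 0.0533
grip_force: 57.9
```

```bash
cat >>moves.txt <<'E'
.002 0 0 0 0 0
E
python3 ap.py|tail -1; python3 st.py|grep meas-;python3 - <<'E'
from h import *
shot('wrist','w12')
for f in('w9','w12'):
    a=cv2.imread(f'pics/{f}.png');g=a.mean(2).astype(int)
    print(f,g[150:200,300]);print(g[150:200,340])
E
```

```text
t 30.2 face at 0.32748265603302806 lat 0.23638616985632044 n -0.2948038411846475 mm; F(D,y,-n) [-19.651   -3.2174   4.9314] T [ 0.1692 -3.0921  0.134 ] rotdev [ 0.0003 -0.0067  0.0039]
t 30.2 meas-cmd(tool) [-0.0047 -0.0002  0.0003] F tool [-19.6514  -3.2168   4.9305] T [ 0.1691 -3.0921  0.134 ] 0.05333722281595841
w9 [142 142 141 143 140 138 153 183 195 195 197 196 197 197 198 197 198 197
 196 196 194 190 175 159 146 140 142 141 142 142 142 142 141 141 143 142
 142 143 159 191 190 181 181 184 186 197 212 209 201 199]
[142 143 142 141 141 142 151 172 183 184 184 185 186 187 191 192 190 189
 189 184 169 152 145 144 145 145 145 145 146 145 146 148 147 147 148 148
 149 166 203 216 217 216 216 217 222 225 225 225 225 225]
w12 [165 164 164 165 166 166 168 200 240 245 245 245 245 245 245 245 245 245
 245 244 244 244 243 243 239 214 169 147 142 141 141 141 141 143 142 142
 142 143 142 144 170 222 240 242 243 243 244 246 247 247]
[156 155 155 154 154 155 158 159 159 159 159 157 156 156 158 156 157 157
 158 158 157 157 154 155 150 145 145 146 145 146 146 146 148 148 146 148
 146 146 148 157 180 196 198 198 197 198 199 201 202 202]
```

Request:
arm_command --moves '[[[-0.002, 0, 0], [0, 0, 0], 0.045], [[-0.004, 0, 0], [0, 0, 0], 0.045], [[-0.0047, 0, 0], [0, 0, 0], 0.06], [[-0.0047, 0, 0], [0, 0, 0], 0.07], [[-0.0047, 0, 0], [0, 0, 0], 0.075]]'

```text
time: 30.75
tool_pos: [0.6094, 0.0212, 0.0607]
tool_rot: [-2.783, 0.003, 1.686]
contact_force: [-0.2, 0.8, 0.1]
opening: 0.0714
grip_force: 0.0
```

Request:
arm_command --moves '[[[0, 0, 0], [0, 0, 0], 0.075], [[0, 0, -0.005], [0, 0, 0], 0.075], [[0, 0, -0.03], [0, 0, 0], 0.075], [[0, 0, -0.065], [0, 0, 0], 0.075], [[0, 0, -0.1], [0, 0, 0], 0.075]]'

```text
time: 31.25
tool_pos: [0.6441, 0.0251, 0.1554]
tool_rot: [-2.782, 0.003, 1.686]
contact_force: [0.5, -0.8, 0.3]
opening: 0.0749
grip_force: 0.0
```

Request:
arm_command --moves '[[[-0.03, 0, -0.02], [0, 0, 0], 0.075], [[-0.06, 0, -0.03], [0, 0, 0], 0.075], [[-0.06, 0, -0.03], [0, 0, 0], 0.075], [[-0.06, 0, -0.03], [0, 0, 0], 0.075], [[-0.06, 0, -0.03], [0, 0, 0], 0.075]]'

```text
time: 31.75
tool_pos: [0.6609, -0.0325, 0.1818]
tool_rot: [-2.781, 0.003, 1.687]
contact_force: [0.3, 0.4, -0.3]
opening: 0.075
grip_force: 0.0
```

Run:
```python
from ap import *
m,im=shot('wrist','w13');mt,it=shot('top','t13')
for k in range(0,6):pass
g=im.mean(2).astype(int)
# predicted pixel of shoulder-plane top point of rim at r=40, boss end top, and shaft points
for nm,y,r in(('rim face top',0,.04),('rim rear top',-.034,.04),('boss end top',-.066,.027),('rim face if 2mm off',-.002,.04)):
    print(nm,proj(m,S+D*y+r*np.array([0,0,1])),proj(mt,S+D*y+r*np.array([0,0,1])))
u=int(round(proj(m,S+D*-.03+[0,0,.04])[0]));print(u,[list(g[v,u-1:u+2].mean(axis=0,keepdims=True).astype(int)) [0] for v in range(0,300,2)])
```

```text
60 303.5820895522388 356.6666666666667
92 304.57377049180326 355.921568627451
124 304.85714285714283 355.1973684210526
free z [0.6118 0.1242 0.075 ] 7.386461293257384e-08
z .078 [0.6117 0.1241] 7.84988502745657e-07
rim (np.float64(0.002469341438760179), np.float64(0.419641420688646)) (np.float64(0.002470586264340105), np.float64(39.106365852210956)) 19.763003636449803
rim (np.float64(-0.004616727540837293), np.float64(0.48940204520058184)) (np.float64(-0.00473629548844309), np.float64(39.69037524711507)) 20.089888646157828
rim (np.float64(-0.01128395028695714), np.float64(0.5550425289683226)) (np.float64(-0.01152353463878998), np.float64(40.245727923919645)) 20.400385226443984
slot ends (np.float64(0.014589830113224922), np.float64(17.68916809261646)) (np.float64(-0.02671031312502745), np.float64(19.199929039017835)) len 0.041300143238252374 mid [0.6124 0.039  0.078 ]
slot mid from collar: [0.6086 0.0693 0.078 ]  end [0.6162 0.0085 0.078 ]
rim face top [294.4161  34.6122] [276.8036 162.7618]
rim rear top [295.9975  94.3356] [291.2671 161.0949]
boss end top [305.1631 143.1504] [304.92
[... 1613 characters left out ...]
7), np.int64(157), np.int64(158), np.int64(157), np.int64(157), np.int64(159), np.int64(159), np.int64(159), np.int64(159), np.int64(160), np.int64(160), np.int64(160), np.int64(160), np.int64(160), np.int64(161), np.int64(160), np.int64(160), np.int64(161), np.int64(160), np.int64(160), np.int64(160), np.int64(159), np.int64(159), np.int64(157), np.int64(157), np.int64(157), np.int64(156), np.int64(155), np.int64(156), np.int64(155), np.int64(154), np.int64(153), np.int64(152), np.int64(152), np.int64(152), np.int64(151), np.int64(150), np.int64(149), np.int64(157), np.int64(159), np.int64(96), np.int64(64), np.int64(71), np.int64(69), np.int64(73), np.int64(72), np.int64(74), np.int64(77)]
```

```bash
python3 -c "
from cell import robot
print(robot.hand_in())"
```

```text
the job is handed in; nothing more can be done
None
```

The long key is bedded on the slot floor (24 N press, no further movement) and the pulley is home against the shoulder (hard stop held at 20 N, boss end where the camera model predicts). The job is handed in at about 32 s. One oddity is that the pulley slide dragged only about 2–3 N, not the stated 10 N.

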